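# Pack and close the parts boxes and hang them on the cleat panel

### The job

Pack the parts boxes and put them away: put a steel bushing into every open box standing on the bench, then press a lid onto each until it is fully down and level all round. Only when all the boxes are filled and closed, hang each one by its angled rear strip on the steel cleat of the plywood panel, side by side, level, with strip and foot fully home against the panel and the lid still on. Any lid and any bushing will do, spares are not needed; leave the other things on the bench alone.

Things in the scene. Friction and masses are not known exactly. Their poses are not given: they have to be found in the camera images.
- box1: open sheet-aluminium parts box 76 long (x) x 62 wide (y) x 64 mm high, walls and floor 3 mm, 0.2-0.42 kg; plain sides, to be gripped across the 62 mm width with or without lid. Origin: centre of underside; z up, +x to its rear. At the bottom of the rear face (x = 38) a spacer foot, 10 high, 50 wide, sticks out to x = 56 mm; above it the angled strip. None if absent in this run
- box1_strip (a point): middle of the free lower edge of that box's angled rear strip, at box x = 54, z = 38 mm. The strip is a 4 mm plate, 50 mm wide, from the rear face (x = 38, z = 60 mm) sloping backwards and DOWN, 35 deg from upright, rearmost point x = 56 mm; open below, so that it hooks over the cleat
- box2: open sheet-aluminium parts box 76 long (x) x 62 wide (y) x 64 mm high, walls and floor 3 mm, 0.2-0.42 kg; plain sides, to be gripped across the 62 mm width with or without lid. Origin: centre of underside; z up, +x to its rear. At the bottom of the rear face (x = 38) a spacer foot, 10 high, 50 wide, sticks out to x = 56 mm; above it the angled strip. None if absent in this run
- box2_strip (a point): middle of the free lower edge of that box's angled rear strip, at box x = 54, z = 38 mm. The strip is a 4 mm plate, 50 mm wide, from the rear face (x = 38, z = 60 mm) sloping backwards and DOWN, 35 deg from upright, rearmost point x = 56 mm; open below, so that it hooks over the cleat
- box3: open sheet-aluminium parts box 76 long (x) x 62 wide (y) x 64 mm high, walls and floor 3 mm, 0.2-0.42 kg; plain sides, to be gripped across the 62 mm width with or without lid. Origin: centre of underside; z up, +x to its rear. At the bottom of the rear face (x = 38) a spacer foot, 10 high, 50 wide, sticks out to x = 56 mm; above it the angled strip. None if absent in this run
- box3_strip (a point): middle of the free lower edge of that box's angled rear strip, at box x = 54, z = 38 mm. The strip is a 4 mm plate, 50 mm wide, from the rear face (x = 38, z = 60 mm) sloping backwards and DOWN, 35 deg from upright, rearmost point x = 56 mm; open below, so that it hooks over the cleat
- lid1: loose white plastic lid, 80 g, fits any box, either way round. Plate 76 (x) x 62 (y) x 5 mm; on its middle a grip bar 34 (x) x 16 (y) x 25 mm high. Plug below: 10 mm deep, lead-in 62 x 48 then 68 x 54 mm for a mouth 70 x 56; small bumps make the last 5 mm need a press of some 10 N. Origin: centre of plate UNDERSIDE, 10 mm above bench when lying, 64 mm above box origin when seated; z up
- lid2: loose white plastic lid, 80 g, fits any box, either way round. Plate 76 (x) x 62 (y) x 5 mm; on its middle a grip bar 34 (x) x 16 (y) x 25 mm high. Plug below: 10 mm deep, lead-in 62 x 48 then 68 x 54 mm for a mouth 70 x 56; small bumps make the last 5 mm need a press of some 10 N. Origin: centre of plate UNDERSIDE, 10 mm above bench when lying, 64 mm above box origin when seated; z up
- lid3: loose white plastic lid, 80 g, fits any box, either way round. Plate 76 (x) x 62 (y) x 5 mm; on its middle a grip bar 34 (x) x 16 (y) x 25 mm high. Plug below: 10 mm deep, lead-in 62 x 48 then 68 x 54 mm for a mouth 70 x 56; small bumps make the last 5 mm need a press of some 10 N. Origin: centre of plate UNDERSIDE, 10 mm above bench when lying, 64 mm above box origin when seated; z up
- bushing1_center (a point): centre of a steel bushing, a short tube 20 mm across and 42 mm long, 70 g, that stands upright on the bench at the start; its z along the tube. In a box it may stand or lie
- bushing2_center (a point): centre of a steel bushing, a short tube 20 mm across and 42 mm long, 70 g, that stands upright on the bench at the start; its z along the tube. In a box it may stand or lie
- bushing3_center (a point): centre of a steel bushing, a short tube 20 mm across and 42 mm long, 70 g, that stands upright on the bench at the start; its z along the tube. In a box it may stand or lie
- panel: fixed upright plywood panel, 400 wide (y), 150 high, 16 mm thick, foot behind it. Origin: on the bench under the middle of the front face, which looks to its -x, towards the robot; z up. A hung box has its x axis along the panel's, rear to the panel, foot against the face below the cleat, origin 56 mm before the face and 85 mm above the bench; room for three boxes 115 mm apart
- panel_cleat (a point): middle of the free upper edge of the steel cleat: a 4 mm plate, 360 mm long (panel y -180 to 180), rising outwards from the face, 35 deg from upright, to this edge 14 mm before the face, 134 mm up; the strip drops into the 12 mm slot behind it. A box's foot cannot pass the cleat from above: come from the front 20 mm high, tipped about 15 deg, top towards the panel, then lower and level
- bearing: steel bearing ring, 40 mm across, 14 mm high; a bystander to be left where it is
- socket: small steel socket standing, 22 mm across, 28 mm high; a bystander to be left where it is
- nut: small steel nut, 16 mm across, 8 mm high; a bystander to be left where it is
- screwdriver: screwdriver lying flat; a bystander to be left where it is
- grease: tin of grease standing, 60 mm across, 85 mm high; a bystander to be left where it is
Mind the look-alikes: they are no part of the job. Leave any green, purple or turquoise look-alike of the box3 alone.

How it is judged:
On the way:
1. every box on the bench holds a bushing and is closed with a fully seated lid before any is hung (((x of bushing1_center in the frame of box1 between -0.035 and 0.035 m and y of bushing1_center in the frame of box1 between -0.028 and 0.028 m and z of bushing1_center in the frame of box1 between 0.004 and 0.05 m) or (x of bushing2_center in the frame of box1 between -0.035 and 0.035 m and y of bushing2_center in the frame of box1 between -0.028 and 0.028 m and z of bushing2_center in the frame of box1 between 0.004 and 0.05 m) or (x of bushing3_center in the frame of box1 between -0.035 and 0.035 m and y of bushing3_center in the frame of box1 between -0.028 and 0.028 m and z of bushing3_center in the frame of box1 between 0.004 and 0.05 m)) and ((z of lid1 in the frame of box1 between 0.0615 and 0.066 m and distance between lid1 and box1 below 0.0662 m and angle between the z axis of lid1 and the z axis of box1, either way round below 0.04 rad) or (z of lid2 in the frame of box1 between 0.0615 and 0.066 m and distance between lid2 and box1 below 0.0662 m and angle between the z axis of lid2 and the z axis of box1, either way round below 0.04 rad) or (z of lid3 in the frame of box1 between 0.0615 and 0.066 m and distance between lid3 and box1 below 0.0662 m and angle between the z axis of lid3 and the z axis of box1, either way round below 0.04 rad)) and height (world z) of each of box1, box2, box3 below 0.02 m and ((x of bushing1_center in the frame of box2 between -0.035 and 0.035 m and y of bushing1_center in the frame of box2 between -0.028 and 0.028 m and z of bushing1_center in the frame of box2 between 0.004 and 0.05 m) or (x of bushing2_center in the frame of box2 between -0.035 and 0.035 m and y of bushing2_center in the frame of box2 between -0.028 and 0.028 m and z of bushing2_center in the frame of box2 between 0.004 and 0.05 m) or (x of bushing3_center in the frame of box2 between -0.035 and 0.035 m and y of bushing3_center in the frame of box2 between -0.028 and 0.028 m and z of bushing3_center in the frame of box2 between 0.004 and 0.05 m)) and ((z of lid1 in the frame of box2 between 0.0615 and 0.066 m and distance between lid1 and box2 below 0.0662 m and angle between the z axis of lid1 and the z axis of box2, either way round below 0.04 rad) or (z of lid2 in the frame of box2 between 0.0615 and 0.066 m and distance between lid2 and box2 below 0.0662 m and angle between the z axis of lid2 and the z axis of box2, either way round below 0.04 rad) or (z of lid3 in the frame of box2 between 0.0615 and 0.066 m and distance between lid3 and box2 below 0.0662 m and angle between the z axis of lid3 and the z axis of box2, either way round below 0.04 rad)) and ((x of bushing1_center in the frame of box3 between -0.035 and 0.035 m and y of bushing1_center in the frame of box3 between -0.028 and 0.028 m and z of bushing1_center in the frame of box3 between 0.004 and 0.05 m) or (x of bushing2_center in the frame of box3 between -0.035 and 0.035 m and y of bushing2_center in the frame of box3 between -0.028 and 0.028 m and z of bushing2_center in the frame of box3 between 0.004 and 0.05 m) or (x of bushing3_center in the frame of box3 between -0.035 and 0.035 m and y of bushing3_center in the frame of box3 between -0.028 and 0.028 m and z of bushing3_center in the frame of box3 between 0.004 and 0.05 m)) and ((z of lid1 in the frame of box3 between 0.0615 and 0.066 m and distance between lid1 and box3 below 0.0662 m and angle between the z axis of lid1 and the z axis of box3, either way round below 0.04 rad) or (z of lid2 in the frame of box3 between 0.0615 and 0.066 m and distance between lid2 and box3 below 0.0662 m and angle between the z axis of lid2 and the z axis of box3, either way round below 0.04 rad) or (z of lid3 in the frame of box3 between 0.0615 and 0.066 m and distance between lid3 and box3 below 0.0662 m and angle between the z axis of lid3 and the z axis of box3, either way round below 0.04 rad))), for 0.2 s.
At the end, for the whole second after the job is handed in: Every box hangs with a bushing in it: origin 52-61 mm before the panel face, 79-90 mm above the bench, within 160 mm of the panel middle, level and square within 0.09 rad, at rest; its lid within 2 mm of fully down, centred, level with the box within 0.04 rad (((x of bushing1_center in the frame of box1 between -0.035 and 0.035 m and y of bushing1_center in the frame of box1 between -0.028 and 0.028 m and z of bushing1_center in the frame of box1 between 0.004 and 0.05 m) or (x of bushing2_center in the frame of box1 between -0.035 and 0.035 m and y of bushing2_center in the frame of box1 between -0.028 and 0.028 m and z of bushing2_center in the frame of box1 between 0.004 and 0.05 m) or (x of bushing3_center in the frame of box1 between -0.035 and 0.035 m and y of bushing3_center in the frame of box1 between -0.028 and 0.028 m and z of bushing3_center in the frame of box1 between 0.004 and 0.05 m)) and ((z of lid1 in the frame of box1 between 0.0615 and 0.066 m and distance between lid1 and box1 below 0.0662 m and angle between the z axis of lid1 and the z axis of box1, either way round below 0.04 rad) or (z of lid2 in the frame of box1 between 0.0615 and 0.066 m and distance between lid2 and box1 below 0.0662 m and angle between the z axis of lid2 and the z axis of box1, either way round below 0.04 rad) or (z of lid3 in the frame of box1 between 0.0615 and 0.066 m and distance between lid3 and box1 below 0.0662 m and angle between the z axis of lid3 and the z axis of box1, either way round below 0.04 rad)) and x of box1 in the frame of panel between -0.061 and -0.052 m and z of box1 in the frame of panel between 0.079 and 0.09 m and y of box1 in the frame of panel between -0.16 and 0.16 m and angle between each of box1, box2, box3's own z axis and vertical below 0.09 rad and angle between the x axis of each of box1, box2, box3 and the x axis of panel, either way round below 0.09 rad and linear speed of each of box1, box2, box3 below 0.02 m/s and ((x of bushing1_center in the frame of box2 between -0.035 and 0.035 m and y of bushing1_center in the frame of box2 between -0.028 and 0.028 m and z of bushing1_center in the frame of box2 between 0.004 and 0.05 m) or (x of bushing2_center in the frame of box2 between -0.035 and 0.035 m and y of bushing2_center in the frame of box2 between -0.028 and 0.028 m and z of bushing2_center in the frame of box2 between 0.004 and 0.05 m) or (x of bushing3_center in the frame of box2 between -0.035 and 0.035 m and y of bushing3_center in the frame of box2 between -0.028 and 0.028 m and z of bushing3_center in the frame of box2 between 0.004 and 0.05 m)) and ((z of lid1 in the frame of box2 between 0.0615 and 0.066 m and distance between lid1 and box2 below 0.0662 m and angle between the z axis of lid1 and the z axis of box2, either way round below 0.04 rad) or (z of lid2 in the frame of box2 between 0.0615 and 0.066 m and distance between lid2 and box2 below 0.0662 m and angle between the z axis of lid2 and the z axis of box2, either way round below 0.04 rad) or (z of lid3 in the frame of box2 between 0.0615 and 0.066 m and distance between lid3 and box2 below 0.0662 m and angle between the z axis of lid3 and the z axis of box2, either way round below 0.04 rad)) and x of box2 in the frame of panel between -0.061 and -0.052 m and z of box2 in the frame of panel between 0.079 and 0.09 m and y of box2 in the frame of panel between -0.16 and 0.16 m and ((x of bushing1_center in the frame of box3 between -0.035 and 0.035 m and y of bushing1_center in the frame of box3 between -0.028 and 0.028 m and z of bushing1_center in the frame of box3 between 0.004 and 0.05 m) or (x of bushing2_center in the frame of box3 between -0.035 and 0.035 m and y of bushing2_center in the frame of box3 between -0.028 and 0.028 m and z of bushing2_center in the frame of box3 between 0.004 and 0.05 m) or (x of bushing3_center in the frame of box3 between -0.035 and 0.035 m and y of bushing3_center in the frame of box3 between -0.028 and 0.028 m and z of bushing3_center in the frame of box3 between 0.004 and 0.05 m)) and ((z of lid1 in the frame of box3 between 0.0615 and 0.066 m and distance between lid1 and box3 below 0.0662 m and angle between the z axis of lid1 and the z axis of box3, either way round below 0.04 rad) or (z of lid2 in the frame of box3 between 0.0615 and 0.066 m and distance between lid2 and box3 below 0.0662 m and angle between the z axis of lid2 and the z axis of box3, either way round below 0.04 rad) or (z of lid3 in the frame of box3 between 0.0615 and 0.066 m and distance between lid3 and box3 below 0.0662 m and angle between the z axis of lid3 and the z axis of box3, either way round below 0.04 rad)) and x of box3 in the frame of panel between -0.061 and -0.052 m and z of box3 in the frame of panel between 0.079 and 0.09 m and y of box3 in the frame of panel between -0.16 and 0.16 m); the robot touches nothing.
It fails at once if one of the other things on the bench is moved more than 40 mm (distance of any of bearing, nut, socket, screwdriver, grease from where it was at the start of the episode above 0.04 m).
Of box1, box2, box3 only 2 to 3 are there at a start; the rules pass over those that are not, and their reading is None.
At some moment in a run one of box1, box2, box3, lid1, lid2, lid3 may be knocked a few centimetres aside while the robot is not near it.
It also fails if it takes over 210 s, if anything falls off the work surface, if the arm or the gripper's body presses on something with over 40 N, if the wrist force passes 120 N, or if a joint passes its speed limit or range.

### The arm

A 6-joint arm with a two-finger parallel gripper is mounted at the origin on the work surface. World frame = base frame: x ahead of the robot, y to its left, z up, the work surface at z = 0. Lengths are in m, angles in rad, forces in N, time in s.
With the tool pointing down it reaches from about 0.275 to 0.775 m from the base axis. Payload 14.6 kg.
Tool frame: the origin (TCP) lies midway between the tips of the shut fingers; the grasp point (between the pads) lies 19 mm behind it (ctrl.grip_depth is the distance from the TCP to the grasp point, in m); z points along the fingers, y is the line along which they close (so a half turn about z gives the same grasp; the last joint's range is limited). The gripper opens to 85 mm and grips with 20 to 120 N. Pads are 22 mm wide; open, the fingers measure 114 mm over their backs; the gripper's body (76 mm by 85 mm) begins 54 mm behind the grasp point. The pads swing forward as they close: fully open they stand 13 mm farther back than shut.
Start: joints at [-1.401, 0.263, -0.048, 1.259, 0, 1.415], TCP at [0.168, -0.498, 0.231] pointing down, gripper open.
Joint ranges: [-2.65, 2.65], [-0.89, 1.7], [-1.18, 1.37], [-2.13, 2.11], [-1.35, 1.29], [-3.14, 3.14]. Speed limits (rad/s): [1.89, 1.89, 2.57, 2.79, 3.14, 3.14].

### API

Orientations are given as a unit quaternion [w, x, y, z].
In Python, from cell import ctrl gives the robot as it stands.
- The arm moves only by the shell command python3 -m creep 'ROWS'. ROWS is JSON, a list of rows, each an object with "translation": the shift along the world's x, y, z in m, a list of three; "rot": the turn, a rotation vector about the world's x, y, z in degrees, a list of three; "fingers": the finger opening in m, from 0 to 0.0854. In form: [{"translation": [tx, ty, tz], "rot": [wx, wy, wz], "fingers": fingers}, ...]. A call has 1 to 8 rows; each row shifts and turns the commanded pose from where the row before left it; what a row does not reach is not made up. A row lasts 1/12 s, in which the tool goes at most 41.7 mm and 7.16 degrees, less where a joint would pass 70% of its speed; a pose out of reach is approached as far as the arm can. A call with a gripper value outside its range is refused whole. The fingers move at their own pace and stop on an object; the grip force is fixed at half the most. Time passes only in rows, so rows that do not move let the fingers close. It gives the time, the measured TCP pose, the force, the opening and the grip force at its end, in the units of the state.
- ctrl.state(): the state, without advancing time (a new reading comes with each control period).
- ctrl.snapshot(name): name is "scene" or "top"; returns the picture (400x640x3 uint8, blue, green, red); there is no depth.
- ctrl.camera_params(name): a dict with "fx", "fy", "cx", "cy" (pixels), "origin" and "orientation" of the camera in the world. Camera axes: x right, y down, z forward; pixel columns grow to the right and rows downward; lengths in m; the calibration is good to about 2 mm. A picture is of the moment at which its call begins. camera_params takes no time and is no camera call.
- ctrl.hand_in(): hands the job in; it is judged then, once.
The state is a dict: "time_s": time; "joint_pos": joint angles; "qd": joint speeds; "joint_efforts": joint torques, N m; "ee_pos": TCP position; "tcp_rot": TCP orientation; "contact_force": force on the tool from outside, world axes, zero at the start; "torque": the same for the moment, N m; "gripper_width": finger opening in m; "grasp_force": force on a finger pad.
Only numpy, scipy, OpenCV 4.12 (cv2) and the standard library are available. Lean on these libraries where they do the work, as an engineer would, in place of code of your own. Each camera call takes 0.05 s, during which the arm holds its last target. There are 200 camera calls.

## Working session

There is one attempt and no reset: what is moved stays moved. The work goes in short steps, Python scripts to look and compute and a shell command to move; the robot and the scene stay as the last step left them, time stands still between calls to the robot, and variables do not carry over. Pictures are saved under pics/ and viewed, at most 14 in all, crops included, and the job is handed in when it is done.

```bash
ls; mkdir -p pics
python3 - <<'E'
from cell import ctrl
import cv2,numpy as np
s=ctrl.state(); print(s)
for n in("scene","top"):
    im=ctrl.snapshot(n); cv2.imwrite(f"pics/{n}0.png",im); print(n,ctrl.camera_params(n))
E
```

```text
pics
{'time_s': 0.0, 'joint_pos': array([-1.40131267e+00,  2.63505858e-01, -4.89379855e-02,  1.25942395e+00,
       -9.73539057e-06,  1.41550696e+00]), 'qd': array([-7.70430332e-04, -4.45838691e-04,  2.98630271e-04, -4.59984892e-05,
       -3.15138304e-04, -3.81309661e-04]), 'joint_efforts': array([-3.35472163e-03, -6.37617517e+01,  3.84561932e+01,  1.39605950e-02,
       -2.27813757e-04, -1.58214092e-06]), 'ee_pos': array([ 0.16747281, -0.49726886,  0.23083357]), 'tcp_rot': array([-5.35682961e-04,  9.86844116e-01,  1.61673757e-01, -8.66970070e-06]), 'contact_force': array([ 0.08500501, -0.24793126, -0.54904442]), 'torque': array([ 0.0406833 , -0.04450835,  0.03055675]), 'grasp_force': 0.0, 'gripper_width': 0.08498464072837969}
scene {'fx': 515.8194616104481, 'fy': 515.8194616104481, 'cx': 329.6758685708116, 'cy': 196.7610399449112, 'origin': array([ 1.36264933, -0.58121557,  0.89341551]), 'orientation': array([-0.38222887,  0.80939279,  0.40731008, -0.18133645])}
top {'fx': 387.26289423093476, 'fy': 387.26289423093476, 'cx': 320.4877361726564, 'cy': 200.98407382913626, 'origin': array([ 0.4696263 , -0.03579011,  0.9708144 ]), 'orientation': array([ 0.06413648, -0.70271102,  0.70683517, -0.04967676])}
```

View pics/scene0.png

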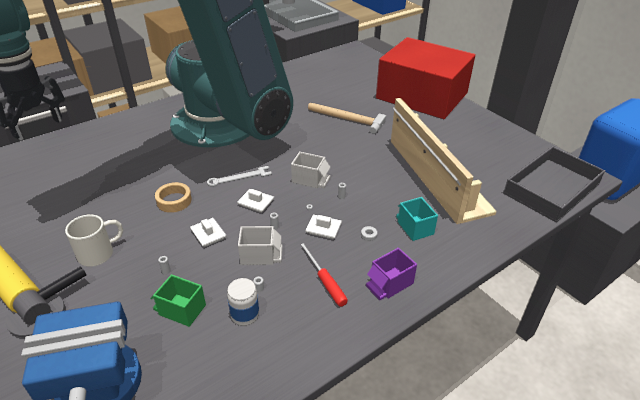

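View pics/top0.png

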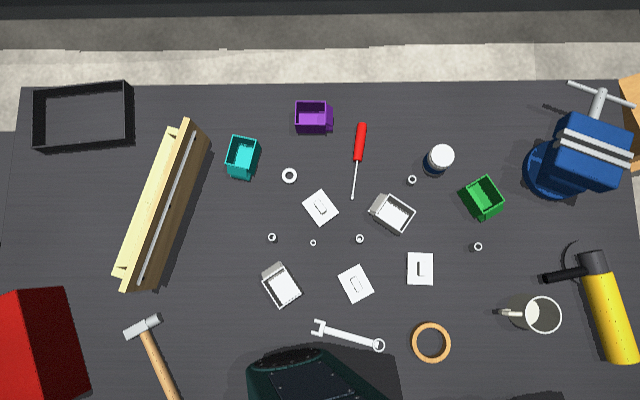

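```bash
cat > h.py <<'E'
from cell import ctrl
import cv2,numpy as np
from scipy.spatial.transform import Rotation as R
def cam(n):
    c=ctrl.camera_params(n); q=c["orientation"]
    return c,R.from_quat([q[1],q[2],q[3],q[0]]).as_matrix()
def ray(n,u,v,z):
    c,M=cam(n); d=M@[(u-c["cx"])/c["fx"],(v-c["cy"])/c["fy"],1]; o=np.array(c["origin"])
    return o+d*(z-o[2])/d[2]
def proj(n,p):
    c,M=cam(n); q=M.T@(np.array(p)-c["origin"]); return np.array([q[0]/q[2]*c["fx"]+c["cx"],q[1]/q[2]*c["fy"]+c["cy"]])
def crop(n,u0,u1,v0,v1,k,f,im=None):
    im=ctrl.snapshot(n) if im is None else im
    cv2.imwrite(f,cv2.resize(im[v0:v1,u0:u1],None,fx=k,fy=k,interpolation=cv2.INTER_CUBIC)); return im
def white(im,t=170):
    hsv=cv2.cvtColor(im,cv2.COLOR_BGR2HSV); return ((hsv[...,2]>t)&(hsv[...,1]<40)).astype(np.uint8)*255
def rpose():
    s=ctrl.state(); q=s["tcp_rot"]; r=R.from_quat([q[1],q[2],q[3],q[0]])
    y=r.as_matrix()[:,1]; z=r.as_matrix()[:,2]
    print("t",round(s["time_s"],2),"tcp",s["ee_pos"].round(4),"yaw_y",np.degrees(np.arctan2(y[1],y[0])).round(1),"z",z.round(3),"w",round(s["gripper_width"],4),"gf",round(s["grasp_force"],1),"F",s["contact_force"].round(1)); return s,r
E
python3 - <<'E'
from h import *
im=cv2.imread("pics/top0.png"); crop("top",240,500,165,315,3,"pics/c1.png",im)
m=white(im,150); cs,_=cv2.findContours(m[160:320],cv2.RETR_EXTERNAL,2)
for c in cs:
    a=cv2.contourArea(c)
    if a<10: continue
    (u,v),wh,an=cv2.minAreaRect(c); v+=160
    if not 230<u<510: continue
    z=.015 if a>500 else .042
    print("uv",round(u),round(v),"a",a,np.round(wh,1),round(an,1),ray("top",u,v,z).round(4))
im=cv2.imread("pics/scene0.png"); crop("scene",150,410,140,300,3,"pics/c2.png",im)
E
```

```text
uv 355 283 a 781.5 [32.6 25.6] 61.7 [ 0.423 -0.1    0.015]
uv 279 285 a 1019.0 [40.5 27.5] 56.3 [0.4208 0.0844 0.015 ]
uv 420 268 a 766.0 [33. 25.] 90.0 [ 0.4578 -0.2554  0.015 ]
uv 478 246 a 44.0 [8. 7.] 90.0 [ 0.51   -0.3881  0.042 ]
uv 313 242 a 22.5 [5.7 4.9] 45.0 [0.5209 0.0019 0.042 ]
uv 360 238 a 45.0 [8. 7.] 90.0 [ 0.5304 -0.1099  0.042 ]
uv 272 236 a 41.5 [7. 7.] 90.0 [0.5352 0.101  0.042 ]
uv 392 211 a 979.0 [41.1 26.9] 32.8 [ 0.5997 -0.1942  0.015 ]
uv 320 207 a 715.5 [30.6 24.9] 53.7 [ 0.609  -0.0149  0.015 ]
uv 412 179 a 48.0 [7.8 7.8] 45.0 [ 0.6746 -0.2407  0.042 ]
uv 289 175 a 162.5 [14. 14.] 90.0 [0.6861 0.0602 0.042 ]
uv 442 163 a 90.0 [ 6. 22.] 90.0 [ 0.7128 -0.3156  0.042 ]
uv 354 179 a 35.0 [ 2.3 39.3] 6.9 [ 0.6735 -0.0995  0.042 ]
```

View pics/c1.png

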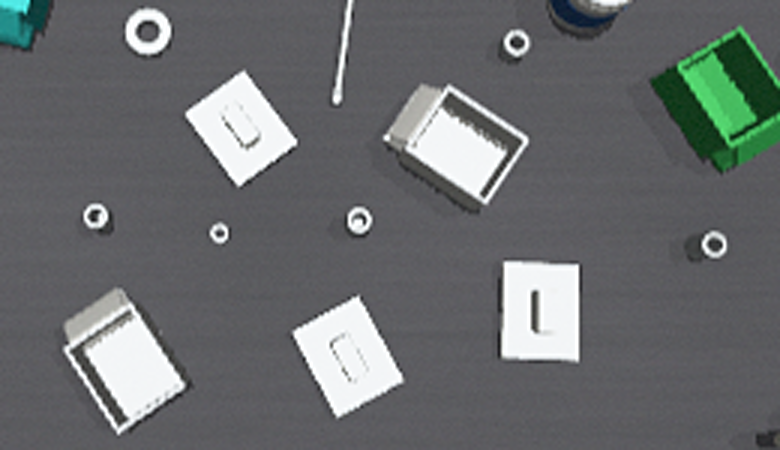

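View pics/c2.png

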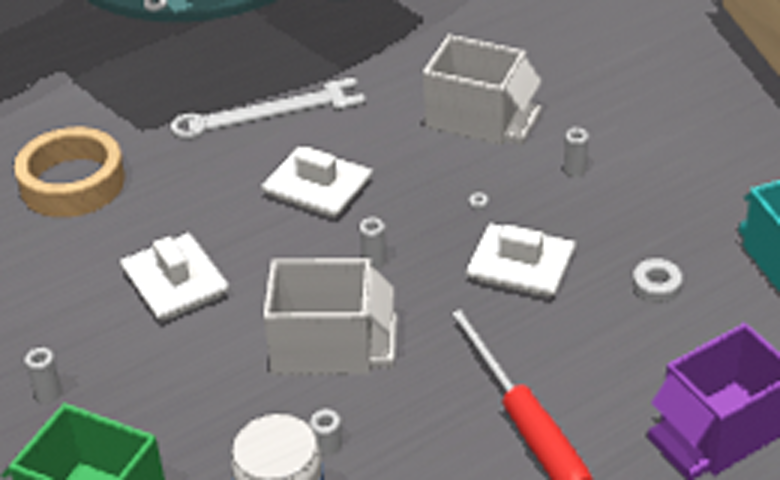

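Run:
```python
from h import *
im=cv2.imread("pics/top0.png")
def P(L,z): return np.array([ray("top",240+u/3-.33,165+v/3-.33,z)[:2] for u,v in L])
def rep(n,C,):
    c=C.mean(0); e=[np.linalg.norm(C[i]-C[(i+1)%4]) for i in range(4)]
    d=C[1]-C[0]; d2=C[2]-C[1]
    print(n,c.round(4),np.round(e,3),"ang edge01",np.degrees(np.arctan2(d[1],d[0])).round(1),"edge12",np.degrees(np.arctan2(d2[1],d2[0])).round(1))
rep("boxA",P([(68,348),(127,306),(185,385),(122,430)],.064))
rep("boxB",P([(448,88),(527,138),(487,203),(405,150)],.064))
rep("lid1",P([(243,70),(297,142),(238,185),(186,113)],.015))
rep("lid2",P([(357,297),(403,378),(338,416),(293,333)],.015))
rep("lid3",P([(502,262),(578,264),(578,360),(501,359)],.015))
for n,u,v in(("bA",272,236.5),("bB",360,238.5),("b3",478,246)): print(n,ray("top",u,v,.042).round(4))
crop("top",100,230,110,300,3,"pics/c3.png",im)
```

```text
boxA [0.4178 0.0729] [0.055 0.075 0.058 0.074] ang edge01 -54.9 edge12 -142.9
boxB [ 0.5875 -0.1932] [0.073 0.061 0.075 0.06 ] ang edge01 -123.7 edge12 146.9
lid1 [ 0.6097 -0.0152] [0.076 0.061 0.074 0.06 ] ang edge01 -144.0 edge12 125.8
lid2 [ 0.4233 -0.1003] [0.073 0.06  0.074 0.059] ang edge01 -151.1 edge12 119.3
lid3 [ 0.4582 -0.2556] [0.061 0.076 0.061 0.077] ang edge01 -91.8 edge12 177.1
bA [0.5352 0.0998 0.042 ]
bB [ 0.5292 -0.111   0.042 ]
b3 [ 0.51   -0.3892  0.042 ]
```

View pics/c3.png

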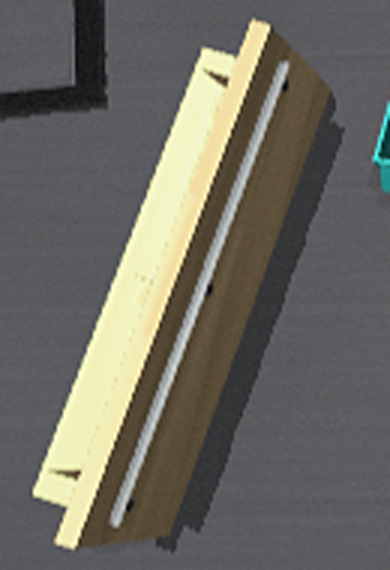

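```bash
cat >> h.py <<'E'
def panel():
    f=lambda u,v,z: ray("top",100+u/3-.33,110+v/3-.33,z)[:2]
    a,b=f(283,62,.133),f(115,525,.133)
    c,d=f(270,25,.15),f(78,548,.15)
    return a,b,c,d
E
python3 - <<'E'
from h import *
a,b,c,d=panel(); print(a,b,c,d,np.linalg.norm(a-b),np.linalg.norm(c-d))
for p,q in((a,b),(c,d)):
    t=(q-p)/np.linalg.norm(q-p); print("ang",np.degrees(np.arctan2(t[1],t[0])), "mid",(p+q)/2)
t=(d-c)/np.linalg.norm(d-c); n=np.array([t[1],-t[0]]); print("cleat to face",(c-a)@n,(c-b)@n, n)
# scene check
for p in(a,b): print(proj("scene",[*p,.134]))
for p in(c,d): print(proj("scene",[*p,.150]))
E
```

```text
[0.77091269 0.26830005] [0.4275192  0.37218561] [0.79379819 0.27331898] [0.4127684  0.38880703] 0.35876357567811956 0.3981471978514483
ang 163.16805278610093 mid [0.59921595 0.32024283]
ang 163.13823007774877 mid [0.60328329 0.331063  ]
cleat to face 0.011441404895490585 0.011628142925632468 [0.2900637  0.95700734]
[457.16246015 177.92753769]
[392.81676277 106.33855562]
[467.04685689 176.65147691]
[394.13951939  97.77178335]
```

```bash
python3 -m creep '[{"translation":[0.04,0,0.0],"rot":[0,0,0],"fingers":0.06},{"translation":[0.04,0.0,0],"rot":[0,0,0],"fingers":0.06},{"translation":[0.04,0,0],"rot":[0,0,0],"fingers":0.06},{"translation":[0.04,0,0],"rot":[0,0,0],"fingers":0.06}]'; python3 -c "
from h import *
rpose()"
```

```text
time_s: 0.43
ee_pos: [0.3292, -0.4972, 0.2311]
tcp_rot: [-0.0, 0.987, 0.161, -0.0]
contact_force: [0.6, -0.9, 0.8]
gripper_width: 0.0603
grasp_force: 0.0
t 0.43 tcp [ 0.3292 -0.4972  0.2311] yaw_y -71.4 z [-0.  0. -1.] w 0.0603 gf 0.0 F [ 0.6 -0.9  0.8]
```

```bash
python3 -m creep '[{"translation":[0.0125,0.024,0],"rot":[0,0,7.1],"fingers":0.04},{"translation":[0.0125,0.024,0],"rot":[0,0,7.1],"fingers":0.04},{"translation":[0.0125,0.024,0],"rot":[0,0,7.1],"fingers":0.04},{"translation":[0.0125,0.024,0],"rot":[0,0,7.1],"fingers":0.04},{"translation":[0.0125,0.024,0],"rot":[0,0,7.1],"fingers":0.04},{"translation":[0.0125,0.024,0],"rot":[0,0,7.1],"fingers":0.04},{"translation":[0.0125,0.024,0],"rot":[0,0,7.1],"fingers":0.04},{"translation":[0.0125,0.024,0],"rot":[0,0,7.1],"fingers":0.04}]' | tail -0
python3 -m creep '[{"translation":[0.0125,0.024,-0.01],"rot":[0,0,7.1],"fingers":0.04},{"translation":[0.0125,0.024,-0.01],"rot":[0,0,7.1],"fingers":0.04},{"translation":[0.0125,0.024,-0.01],"rot":[0,0,7.1],"fingers":0.04},{"translation":[0.0125,0.024,-0.01],"rot":[0,0,7.1],"fingers":0.04},{"translation":[0.0125,0.024,-0.01],"rot":[0,0,7.1],"fingers":0.04},{"translation":[0.0125,0.024,-0.01],"rot":[0,0,7.1],"fingers":0.04},{"translation":[0.0125,0.024,-0.01],"rot":[0,0,7.1],"fingers":0.04},{"translation":[0.0125,0.024,-0.01],"rot":[0,0,7.1],"fingers":0.04}]' | tail -0
python3 -m creep '[{"translation":[0,0,-0.01],"rot":[0,0,7.1],"fingers":0.04},{"translation":[0,0,0],"rot":[0,0,7.1],"fingers":0.04},{"translation":[0,0,0],"rot":[0,0,0],"fingers":0.04}]' | tail -0
python3 - <<'E'
from h import *
s,_=rpose(); print("need",np.array([.5292,-.111])-s["ee_pos"][:2])
for n in("top","scene"):
    im=ctrl.snapshot(n); u,v=map(int,proj(n,[.529,-.111,.05])); cv2.imwrite(f"pics/1{n}.png",im)
E
```

```text
t 2.02 tcp [ 0.5272 -0.1129  0.1405] yaw_y 56.8 z [-0.002  0.001 -1.   ] w 0.0397 gf 0.0 F [ 0.2 -0.   0.3]
need [0.00199255 0.00190597]Exception ignored on flushing sys.stdout:
BrokenPipeError: [Errno 32] Broken pipe
Exception ignored on flushing sys.stdout:
BrokenPipeError: [Errno 32] Broken pipe
Exception ignored on flushing sys.stdout:
BrokenPipeError: [Errno 32] Broken pipe
```

```bash
python3 -m creep '[{"translation":[0.002,0.002,-0.03],"rot":[0,0,0],"fingers":0.04},{"translation":[0,0,-0.03],"rot":[0,0,0],"fingers":0.04},{"translation":[0,0,-0.03],"rot":[0,0,0],"fingers":0.04},{"translation":[0,0,-0.02],"rot":[0,0,0],"fingers":0.04},{"translation":[0,0,-0.012],"rot":[0,0,0],"fingers":0.04},{"translation":[0,0,0],"rot":[0,0,0],"fingers":0.04},{"translation":[0,0,0],"rot":[0,0,0],"fingers":0.0},{"translation":[0,0,0],"rot":[0,0,0],"fingers":0.0}]'
python3 -m creep '[{"translation":[0,0,0],"rot":[0,0,0],"fingers":0},{"translation":[0,0,0],"rot":[0,0,0],"fingers":0},{"translation":[0,0,0],"rot":[0,0,0],"fingers":0},{"translation":[0,0,0],"rot":[0,0,0],"fingers":0},{"translation":[0,0,0.03],"rot":[0,0,0],"fingers":0},{"translation":[0,0,0.035],"rot":[0,0,0],"fingers":0},{"translation":[0,0,0.035],"rot":[0,0,0],"fingers":0},{"translation":[0,0,0.02],"rot":[0,0,0],"fingers":0}]'
python3 - <<'E'
from h import *
s,_=rpose(); print("to B",np.array([.5875,-.1932])-s["ee_pos"][:2])
E
```

```text
time_s: 2.78
ee_pos: [0.5302, -0.112, 0.0204]
tcp_rot: [0.001, 0.29, 0.957, -0.0]
contact_force: [-1.2, -0.4, 2.1]
gripper_width: 0.0182
grasp_force: 58.3
time_s: 3.45
ee_pos: [0.5304, -0.1118, 0.1432]
tcp_rot: [0.002, 0.289, 0.957, -0.0]
contact_force: [1.0, -0.3, 0.6]
gripper_width: 0.0183
grasp_force: 59.0
t 3.45 tcp [ 0.5304 -0.1118  0.1432] yaw_y 56.4 z [ 0.004 -0.001 -1.   ] w 0.0183 gf 59.0 F [ 1.  -0.3  0.6]
to B [ 0.05710912 -0.08138359]
```

```bash
python3 -m creep '[{"translation":[0.0143,-0.0204,0],"rot":[0,0,0],"fingers":0},{"translation":[0.0143,-0.0204,0],"rot":[0,0,0],"fingers":0},{"translation":[0.0143,-0.0204,0],"rot":[0,0,0],"fingers":0},{"translation":[0.0143,-0.0204,0],"rot":[0,0,0],"fingers":0},{"translation":[0,0,-0.03],"rot":[0,0,0],"fingers":0},{"translation":[0,0,-0.03],"rot":[0,0,0],"fingers":0},{"translation":[0,0,-0.02],"rot":[0,0,0],"fingers":0},{"translation":[0,0,-0.014],"rot":[0,0,0],"fingers":0}]'
python3 -m creep '[{"translation":[0,0,0],"rot":[0,0,0],"fingers":0},{"translation":[0,0,0],"rot":[0,0,0],"fingers":0.03},{"translation":[0,0,0],"rot":[0,0,0],"fingers":0.03},{"translation":[0,0,0],"rot":[0,0,0],"fingers":0.03},{"translation":[0,0,0.03],"rot":[0,0,0],"fingers":0.03},{"translation":[0,0,0.035],"rot":[0,0,0],"fingers":0.03},{"translation":[0,0,0.035],"rot":[0,0,0],"fingers":0.03},{"translation":[0,0,0.0],"rot":[0,0,0],"fingers":0.03}]'
python3 - <<'E'
from h import *
s,_=rpose(); print("to bA",np.array([.5352,.0998])-s["ee_pos"][:2])
E
```

```text
time_s: 4.12
ee_pos: [0.5859, -0.1929, 0.0434]
tcp_rot: [-0.001, 0.289, 0.957, 0.0]
contact_force: [-0.7, 0.8, -0.0]
gripper_width: 0.0179
grasp_force: 59.0
time_s: 4.78
ee_pos: [0.5893, -0.1943, 0.153]
tcp_rot: [0.005, 0.289, 0.957, -0.001]
contact_force: [0.6, 0.1, 0.7]
gripper_width: 0.0297
grasp_force: 0.0
t 4.78 tcp [ 0.5893 -0.1943  0.153 ] yaw_y 56.4 z [ 0.009 -0.004 -1.   ] w 0.0297 gf 0.0 F [0.6 0.1 0.7]
to bA [-0.05408614  0.29410078]
```

```bash
python3 -m creep '[{"translation":[-0.0068,0.0367,0],"rot":[0,0,-2.5],"fingers":0.04},{"translation":[-0.0068,0.0367,0],"rot":[0,0,-2.5],"fingers":0.04},{"translation":[-0.0068,0.0367,0],"rot":[0,0,-2.5],"fingers":0.04},{"translation":[-0.0068,0.0367,0],"rot":[0,0,-2.5],"fingers":0.04},{"translation":[-0.0068,0.0367,0],"rot":[0,0,-2.5],"fingers":0.04},{"translation":[-0.0068,0.0367,0],"rot":[0,0,-2.5],"fingers":0.04},{"translation":[-0.0068,0.0367,0],"rot":[0,0,-2.5],"fingers":0.04},{"translation":[-0.0068,0.0367,0],"rot":[0,0,-2.5],"fingers":0.04}]'
python3 -m creep '[{"translation":[0,0,-0.03],"rot":[0,0,0],"fingers":0.04},{"translation":[0,0,-0.03],"rot":[0,0,0],"fingers":0.04},{"translation":[0,0,0],"rot":[0,0,0],"fingers":0.04}]'
python3 - <<'E'
from h import *
s,_=rpose(); print("to bA",np.array([.5352,.0998])-s["ee_pos"][:2])
E
```

```text
time_s: 5.45
ee_pos: [0.5321, 0.1022, 0.1465]
tcp_rot: [0.001, 0.452, 0.892, 0.001]
contact_force: [0.9, 0.5, -0.4]
gripper_width: 0.0402
grasp_force: 0.0
time_s: 5.7
ee_pos: [0.5302, 0.1011, 0.0823]
tcp_rot: [-0.002, 0.45, 0.893, -0.001]
contact_force: [-1.3, 0.1, -1.3]
gripper_width: 0.0402
grasp_force: 0.0
t 5.7 tcp [0.5302 0.1011 0.0823] yaw_y 36.5 z [-0.004 -0.    -1.   ] w 0.0402 gf 0.0 F [-1.3  0.1 -1.3]
to bA [ 0.00501654 -0.00129418]
```

```bash
python3 -m creep '[{"translation":[0.0045,-0.001,0],"rot":[0,0,0],"fingers":0.04},{"translation":[0,0,-0.03],"rot":[0,0,0],"fingers":0.04},{"translation":[0,0,-0.022],"rot":[0,0,0],"fingers":0.04},{"translation":[0,0,-0.012],"rot":[0,0,0],"fingers":0.04},{"translation":[0,0,0],"rot":[0,0,0],"fingers":0.04},{"translation":[0,0,0],"rot":[0,0,0],"fingers":0},{"translation":[0,0,0],"rot":[0,0,0],"fingers":0.0},{"translation":[0,0,0],"rot":[0,0,0],"fingers":0.0}]'
python3 -m creep '[{"translation":[0,0,0],"rot":[0,0,0],"fingers":0},{"translation":[0,0,0],"rot":[0,0,0],"fingers":0},{"translation":[0,0,0],"rot":[0,0,0],"fingers":0},{"translation":[0,0,0.03],"rot":[0,0,0],"fingers":0},{"translation":[0,0,0.035],"rot":[0,0,0],"fingers":0},{"translation":[0,0,0.035],"rot":[0,0,0],"fingers":0},{"translation":[0,0,0.02],"rot":[0,0,0],"fingers":0},{"translation":[0,0,0],"rot":[0,0,0],"fingers":0}]'
python3 - <<'E'
from h import *
s,_=rpose(); print("to A",np.array([.4178,.0729])-s["ee_pos"][:2])
E
```

```text
time_s: 6.37
ee_pos: [0.5384, 0.0992, 0.0233]
tcp_rot: [0.001, 0.451, 0.893, 0.001]
contact_force: [-0.4, -1.1, 8.6]
gripper_width: 0.0173
grasp_force: 58.7
time_s: 7.03
ee_pos: [0.5392, 0.0995, 0.1469]
tcp_rot: [0.004, 0.451, 0.893, 0.002]
contact_force: [-0.5, -0.5, -0.1]
gripper_width: 0.0174
grasp_force: 59.1
t 7.03 tcp [0.5392 0.0995 0.1469] yaw_y 36.4 z [ 0.008  0.    -1.   ] w 0.0174 gf 59.1 F [-0.5 -0.5 -0.1]
to A [-0.12139184 -0.02661907]
```

```bash
python3 -m creep '[{"translation":[-0.0245,-0.0055,0],"rot":[0,0,0],"fingers":0},{"translation":[-0.0245,-0.0055,0],"rot":[0,0,0],"fingers":0},{"translation":[-0.0245,-0.0055,0],"rot":[0,0,0],"fingers":0},{"translation":[-0.0245,-0.0055,0],"rot":[0,0,0],"fingers":0},{"translation":[-0.0235,-0.0046,0],"rot":[0,0,0],"fingers":0},{"translation":[0,0,-0.02],"rot":[0,0,0],"fingers":0},{"translation":[0,0,0],"rot":[0,0,0],"fingers":0}]'
python3 - <<'E'
from h import *
s,_=rpose(); print("to A",np.array([.4178,.0729])-s["ee_pos"][:2])
im=ctrl.snapshot("scene"); cv2.imwrite("pics/3s.png",im); a=cv2.imread("pics/scene0.png")
crop("scene",150,410,140,300,3,"pics/c4.png",im)
E
```

```text
time_s: 7.62
ee_pos: [0.4136, 0.0727, 0.1201]
tcp_rot: [-0.001, 0.451, 0.893, -0.0]
contact_force: [-0.0, 0.1, -0.8]
gripper_width: 0.0175
grasp_force: 59.1
t 7.62 tcp [0.4136 0.0727 0.1201] yaw_y 36.4 z [-0.001  0.    -1.   ] w 0.0175 gf 59.1 F [-0.   0.1 -0.8]
to A [0.00424562 0.00020889]
```

View pics/c4.png

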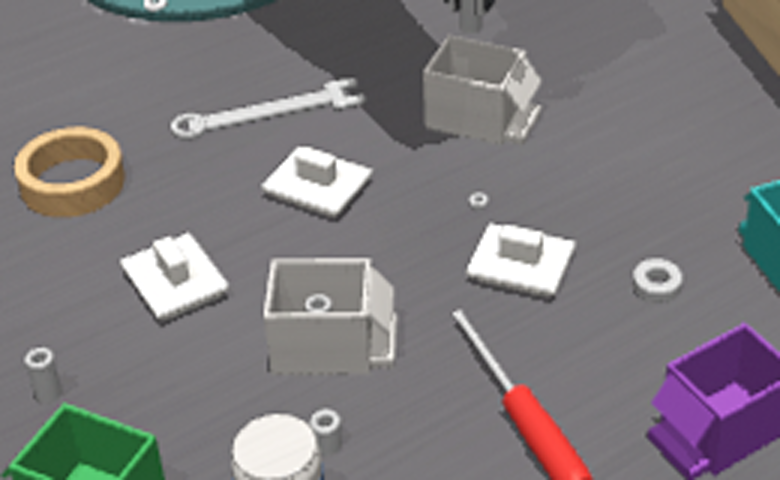

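```bash
python3 -m creep '[{"translation":[0.004,0,-0.01],"rot":[0,0,0],"fingers":0},{"translation":[0,0,-0.03],"rot":[0,0,0],"fingers":0},{"translation":[0,0,-0.02],"rot":[0,0,0],"fingers":0},{"translation":[0,0,-0.014],"rot":[0,0,0],"fingers":0},{"translation":[0,0,0],"rot":[0,0,0],"fingers":0},{"translation":[0,0,0],"rot":[0,0,0],"fingers":0.03},{"translation":[0,0,0],"rot":[0,0,0],"fingers":0.03},{"translation":[0,0,0],"rot":[0,0,0],"fingers":0.03}]'
python3 -m creep '[{"translation":[0,0,0.03],"rot":[0,0,0],"fingers":0.03},{"translation":[0,0,0.035],"rot":[0,0,0],"fingers":0.03},{"translation":[0,0,0.025],"rot":[0,0,0],"fingers":0.03},{"translation":[0.0,-0.0145,0],"rot":[0,0,7],"fingers":0.04},{"translation":[0.0,-0.0145,0],"rot":[0,0,7],"fingers":0.04},{"translation":[0.0,-0.0145,0],"rot":[0,0,7],"fingers":0.04},{"translation":[0.0,-0.0145,0],"rot":[0,0,7],"fingers":0.04},{"translation":[0.0,-0.0145,0],"rot":[0,0,7],"fingers":0.04}]'
python3 -m creep '[{"translation":[0,-0.0145,0],"rot":[0,0,7],"fingers":0.04},{"translation":[0,-0.0145,0],"rot":[0,0,7],"fingers":0.04},{"translation":[0,-0.0145,0],"rot":[0,0,7],"fingers":0.04},{"translation":[0.0,-0.0145,0],"rot":[0,0,7],"fingers":0.04},{"translation":[0.0,-0.0145,0],"rot":[0,0,7],"fingers":0.04},{"translation":[0.0,-0.0145,0],"rot":[0,0,7],"fingers":0.04},{"translation":[0.0,-0.0145,0],"rot":[0,0,6],"fingers":0.04},{"translation":[0,0,0],"rot":[0,0,0],"fingers":0.04}]'
python3 - <<'E'
from h import *
s,_=rpose(); print("to lid2",np.array([.4233,-.1003])-s["ee_pos"][:2])
im=ctrl.snapshot("scene"); cv2.imwrite("pics/4s.png",im); a=cv2.imread("pics/3s.png")
d=cv2.absdiff(im,a).max(2); d[:, :]=(d>60)*255
for c in cv2.findContours(d,0,2)[0]:
    if cv2.contourArea(c)>15: print(cv2.boundingRect(c))
E
```

```text
time_s: 8.33
ee_pos: [0.4204, 0.0729, 0.0484]
tcp_rot: [0.001, 0.451, 0.893, 0.0]
contact_force: [-1.1, 0.5, -0.6]
gripper_width: 0.03
grasp_force: 0.0
time_s: 9.0
ee_pos: [0.4197, -0.0004, 0.1384]
tcp_rot: [0.001, 0.158, 0.987, -0.0]
contact_force: [0.5, -0.2, 0.6]
gripper_width: 0.04
grasp_force: 0.0
time_s: 9.67
ee_pos: [0.42, -0.1031, 0.1383]
tcp_rot: [0.001, -0.256, 0.967, -0.001]
contact_force: [0.3, -0.3, 0.6]
gripper_width: 0.04
grasp_force: 0.0
t 9.67 tcp [ 0.42   -0.1031  0.1383] yaw_y 119.7 z [ 0.002 -0.001 -1.   ] w 0.04 gf 0.0 F [ 0.3 -0.3  0.6]
to lid2 [0.00332767 0.00281616]
(237, 189, 27, 17)
(215, 171, 41, 13)
(228, 144, 18, 22)
(298, 125, 6, 18)
(239, 117, 19, 20)
(229, 106, 11, 11)
(175, 106, 12, 6)
(223, 88, 17, 11)
(276, 83, 15, 15)
(161, 63, 16, 33)
(177, 60, 18, 17)
(165, 53, 11, 8)
(288, 48, 45, 96)
(306, 21, 27, 17)
(307, 0, 27, 20)
(202, 0, 35, 44)
```

```bash
python3 -m creep '[{"translation":[0.003,0.003,0],"rot":[0,0,-0.5],"fingers":0.04},{"translation":[0,0,-0.035],"rot":[0,0,0],"fingers":0.04},{"translation":[0,0,-0.035],"rot":[0,0,0],"fingers":0.04},{"translation":[0,0,-0.03],"rot":[0,0,0],"fingers":0.04},{"translation":[0,0,-0.018],"rot":[0,0,0],"fingers":0.04},{"translation":[0,0,0],"rot":[0,0,0],"fingers":0.03},{"translation":[0,0,0],"rot":[0,0,0],"fingers":0.0},{"translation":[0,0,0],"rot":[0,0,0],"fingers":0.0}]'
python3 -m creep '[{"translation":[0,0,0],"rot":[0,0,0],"fingers":0},{"translation":[0,0,0],"rot":[0,0,0],"fingers":0},{"translation":[0,0,0],"rot":[0,0,0],"fingers":0},{"translation":[0,0,0.03],"rot":[0,0,0],"fingers":0},{"translation":[0,0,0.035],"rot":[0,0,0],"fingers":0},{"translation":[0,0,0.035],"rot":[0,0,0],"fingers":0},{"translation":[0,0,0.03],"rot":[0,0,0],"fingers":0},{"translation":[0,0,0],"rot":[0,0,0],"fingers":0}]'
python3 - <<'E'
from h import *
s,r=rpose()
im=ctrl.snapshot("top"); cv2.imwrite("pics/5t.png",im)
im2=ctrl.snapshot("scene"); cv2.imwrite("pics/5s.png",im2)
a=cv2.resize(im[180:320,250:450],None,fx=3,fy=3,interpolation=2); b=cv2.resize(im2[120:260,210:410],None,fx=3,fy=3,interpolation=2)
cv2.imwrite("pics/c5.png",a[:, :]); cv2.imwrite("pics/c5b.png",b)
print(proj("top",s["ee_pos"]))
E
```

```text
time_s: 10.38
ee_pos: [0.4231, -0.0979, 0.0205]
tcp_rot: [0.001, -0.249, 0.968, -0.0]
contact_force: [-0.2, 0.1, -0.0]
gripper_width: 0.0144
grasp_force: 60.4
time_s: 11.05
ee_pos: [0.4245, -0.0991, 0.1547]
tcp_rot: [0.003, -0.249, 0.968, -0.002]
contact_force: [0.5, 0.1, -0.2]
gripper_width: 0.0145
grasp_force: 60.6
t 11.05 tcp [ 0.4245 -0.0991  0.1547] yaw_y 118.9 z [ 0.007 -0.003 -1.   ] w 0.0145 gf 60.6 F [ 0.5  0.1 -0.2]
[359.60560752 286.01198208]
```

View pics/c5.png

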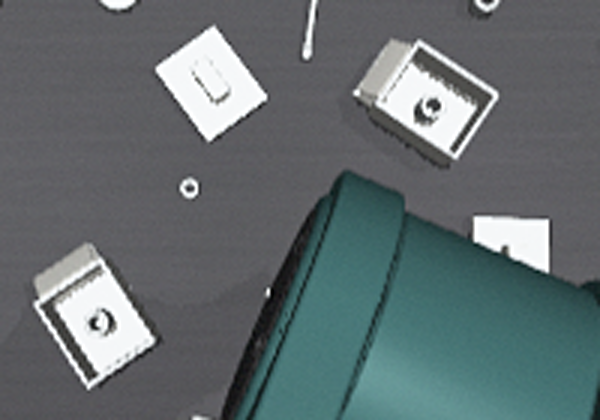

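```bash
python3 -m creep '[{"translation":[-0.001,0.029,0],"rot":[0,0,2],"fingers":0},{"translation":[-0.001,0.029,0],"rot":[0,0,2],"fingers":0},{"translation":[-0.001,0.029,0],"rot":[0,0,2],"fingers":0},{"translation":[-0.001,0.0285,0],"rot":[0,0,1],"fingers":0},{"translation":[-0.001,0.0285,0],"rot":[0,0,0],"fingers":0},{"translation":[-0.001,0.0285,0],"rot":[0,0,0],"fingers":0},{"translation":[0,0,-0.03],"rot":[0,0,0],"fingers":0},{"translation":[0,0,-0.025],"rot":[0,0,0],"fingers":0}]'
python3 -m creep '[{"translation":[0,0,0],"rot":[0,0,0],"fingers":0},{"translation":[0,0,0],"rot":[0,0,0],"fingers":0},{"translation":[0,0,0],"rot":[0,0,0],"fingers":0}]'
python3 - <<'E'
from h import *
s,r=rpose(); print("to A",np.array([.4186,.0735])-s["ee_pos"][:2])
im=ctrl.snapshot("top"); cv2.imwrite("pics/6t.png",im)
im2=ctrl.snapshot("scene"); cv2.imwrite("pics/6s.png",im2)
a=cv2.resize(im[240:320,240:320],None,fx=5,fy=5,interpolation=2); b=cv2.resize(im2[130:210,270:350],None,fx=5,fy=5,interpolation=2)
cv2.imwrite("pics/c6.png",np.hstack([a,b]))
s2,_=rpose()
E
```

```text
time_s: 11.82
ee_pos: [0.416, 0.0758, 0.093]
tcp_rot: [0.0, -0.31, 0.951, -0.0]
contact_force: [0.7, -0.4, -1.2]
gripper_width: 0.0149
grasp_force: 60.6
time_s: 12.07
ee_pos: [0.4165, 0.0741, 0.0949]
tcp_rot: [-0.0, -0.308, 0.951, 0.0]
contact_force: [0.1, 0.7, -0.8]
gripper_width: 0.0151
grasp_force: 60.5
t 12.07 tcp [0.4165 0.0741 0.0949] yaw_y 125.9 z [-0.  0. -1.] w 0.0151 gf 60.5 F [ 0.1  0.7 -0.8]
to A [ 0.00214095 -0.0006243 ]
t 12.17 tcp [0.417  0.0741 0.0953] yaw_y 125.9 z [ 0.001 -0.    -1.   ] w 0.0146 gf 60.5 F [ 0.9  0.  -0.7]
```

View pics/c6.png

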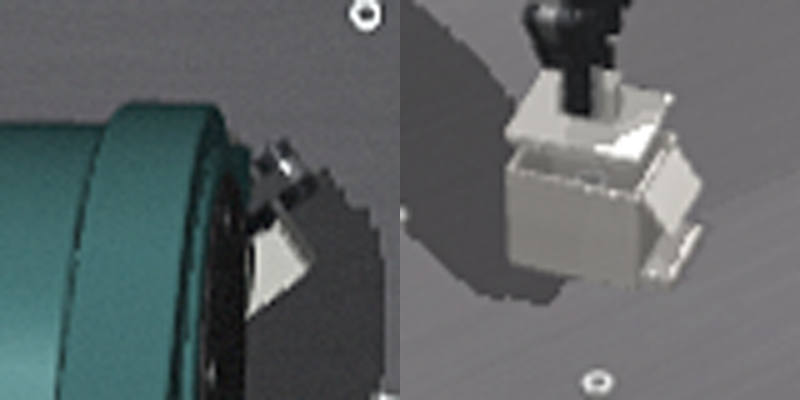

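Run:
```python
from h import *
f=lambda u,v,z: ray("scene",270+(u-400)/5-.4,130+v/5-.4,z)[:2]
print("lid top plane", [f(*p,.090).round(4) for p in((506,133),(635,155),(673,95),(543,69))])
print("box", [f(*p,.064).round(4) for p in((506,172),(638,190),(676,132))])
M=R.from_euler('z',36,degrees=True).as_matrix()[:2,:2]
for c,n,z in(((.4170,.0741),"lid",.085),((.4178,.0729),"box",.064)):
  for sx,sy in((-1,-1),(1,-1),(1,1),(-1,1)):
    p=np.array(c)+M@[sx*.038,sy*.031]; uv=proj("scene",[*p,z+(.005 if n=="lid" else 0)]); print(n,p.round(4),((uv-[270,130]+.4)*5+[400,0]).round(0))
```

```text
lid top plane [array([0.4102, 0.0256]), array([0.4665, 0.0699]), array([0.4336, 0.1194]), array([0.3716, 0.076 ])]
box [array([0.4095, 0.0251]), array([0.4643, 0.0736]), array([0.4332, 0.1221])]
lid [0.4045 0.0267] [502. 127.]
lid [0.466  0.0714] [637. 154.]
lid [0.4295 0.1215] [672.  90.]
lid [0.368  0.0768] [541.  66.]
box [0.4053 0.0255] [502. 168.]
box [0.4668 0.0702] [636. 194.]
box [0.4303 0.1203] [670. 131.]
box [0.3688 0.0756] [541. 106.]
```

```bash
python3 -m creep '[{"translation":[0,0,-0.006],"rot":[0,0,0],"fingers":0},{"translation":[0,0,-0.006],"rot":[0,0,0],"fingers":0},{"translation":[0,0,-0.002],"rot":[0,0,0],"fingers":0},{"translation":[0,0,0],"rot":[0,0,0],"fingers":0}]'
python3 -m creep '[{"translation":[0,0,-0.002],"rot":[0,0,0],"fingers":0},{"translation":[0,0,0],"rot":[0,0,0],"fingers":0},{"translation":[0,0,0],"rot":[0,0,0],"fingers":0}]'
```

```text
time_s: 12.5
ee_pos: [0.4164, 0.0742, 0.08]
tcp_rot: [0.0, -0.308, 0.951, -0.0]
contact_force: [-0.0, -1.8, -0.1]
gripper_width: 0.0145
grasp_force: 60.6
time_s: 12.75
ee_pos: [0.4168, 0.0742, 0.0787]
tcp_rot: [0.0, -0.308, 0.951, -0.0]
contact_force: [0.4, -0.3, 9.0]
gripper_width: 0.0141
grasp_force: 62.1
```

```bash
python3 -m creep '[{"translation":[0,0,-0.002],"rot":[0,0,0],"fingers":0},{"translation":[0,0,0],"rot":[0,0,0],"fingers":0}]'
python3 -m creep '[{"translation":[0,0,-0.002],"rot":[0,0,0],"fingers":0},{"translation":[0,0,0],"rot":[0,0,0],"fingers":0}]'
python3 -m creep '[{"translation":[0,0,-0.001],"rot":[0,0,0],"fingers":0},{"translation":[0,0,0],"rot":[0,0,0],"fingers":0}]'
```

```text
time_s: 12.92
ee_pos: [0.4173, 0.0746, 0.0769]
tcp_rot: [0.001, -0.308, 0.951, 0.0]
contact_force: [4.4, 3.0, 0.5]
gripper_width: 0.0148
grasp_force: 61.4
time_s: 13.08
ee_pos: [0.4171, 0.0745, 0.0746]
tcp_rot: [0.001, -0.308, 0.951, 0.0]
contact_force: [2.5, 2.2, -0.3]
gripper_width: 0.0141
grasp_force: 61.2
time_s: 13.25
ee_pos: [0.4169, 0.0743, 0.074]
tcp_rot: [0.001, -0.308, 0.951, -0.0]
contact_force: [-3.2, -1.8, 15.2]
gripper_width: 0.0148
grasp_force: 63.5
```

```bash
python3 -m creep '[{"translation":[0,0,-0.0015],"rot":[0,0,0],"fingers":0},{"translation":[0,0,0],"rot":[0,0,0],"fingers":0},{"translation":[0,0,0],"rot":[0,0,0],"fingers":0}]'
python3 -m creep '[{"translation":[0,0,0.002],"rot":[0,0,0],"fingers":0.0},{"translation":[0,0,0],"rot":[0,0,0],"fingers":0.03},{"translation":[0,0,0],"rot":[0,0,0],"fingers":0.04},{"translation":[0,0,0],"rot":[0,0,0],"fingers":0.04},{"translation":[0,0,0.03],"rot":[0,0,0],"fingers":0.04},{"translation":[0,0,0.035],"rot":[0,0,0],"fingers":0.04},{"translation":[0,0,0],"rot":[0,0,0],"fingers":0.04}]'
python3 - <<'E'
from h import *
s,r=rpose(); print("to lid1",np.array([.6097,-.0152])-s["ee_pos"][:2])
im2=ctrl.snapshot("scene"); cv2.imwrite("pics/7s.png",im2)
cv2.imwrite("pics/c7.png",cv2.resize(im2[130:210,270:400],None,fx=6,fy=6,interpolation=2))
E
```

```text
time_s: 13.5
ee_pos: [0.4167, 0.0742, 0.0733]
tcp_rot: [0.001, -0.308, 0.951, -0.0]
contact_force: [-10.9, -2.0, 39.6]
gripper_width: 0.0148
grasp_force: 67.3
time_s: 14.08
ee_pos: [0.4183, 0.0743, 0.1431]
tcp_rot: [0.002, -0.308, 0.951, -0.001]
contact_force: [0.2, -0.3, 1.4]
gripper_width: 0.0401
grasp_force: 0.0
t 14.08 tcp [0.4183 0.0743 0.1431] yaw_y 125.9 z [ 0.005 -0.    -1.   ] w 0.0401 gf 0.0 F [ 0.2 -0.3  1.4]
to lid1 [ 0.19141476 -0.08951944]
```

View pics/c7.png

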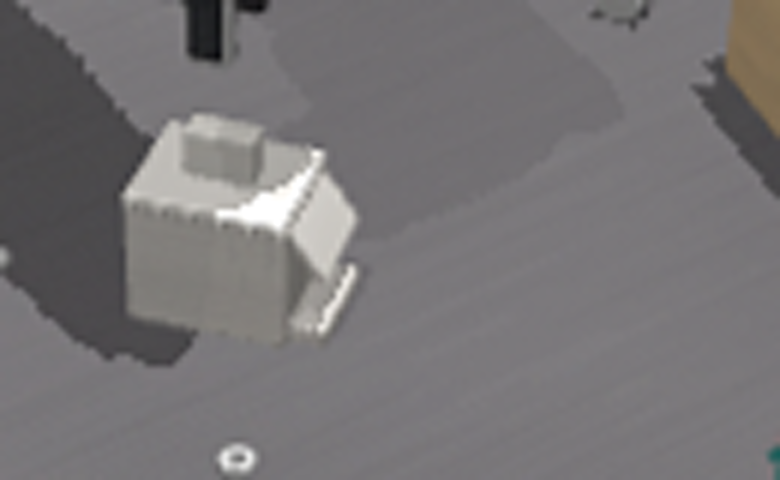

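```bash
python3 -m creep '[{"translation":[0.024,-0.0112,0],"rot":[0,0,0],"fingers":0.04},{"translation":[0.024,-0.0112,0],"rot":[0,0,0],"fingers":0.04},{"translation":[0.024,-0.0112,0],"rot":[0,0,0],"fingers":0.04},{"translation":[0.024,-0.0112,0],"rot":[0,0,0],"fingers":0.04},{"translation":[0.024,-0.0112,0],"rot":[0,0,0],"fingers":0.04},{"translation":[0.024,-0.0112,0],"rot":[0,0,0],"fingers":0.04},{"translation":[0.024,-0.0112,0],"rot":[0,0,0],"fingers":0.04},{"translation":[0.024,-0.0112,0],"rot":[0,0,0],"fingers":0.04}]'
python3 -m creep '[{"translation":[0,0,-0.03],"rot":[0,0,0],"fingers":0.04},{"translation":[0,0,-0.03],"rot":[0,0,0],"fingers":0.04},{"translation":[0,0,0],"rot":[0,0,0],"fingers":0.04},{"translation":[0,0,0],"rot":[0,0,0],"fingers":0.04}]'
python3 - <<'E'
from h import *
s,r=rpose(); print("to lid1",np.array([.6097,-.0152])-s["ee_pos"][:2])
im=ctrl.snapshot("scene"); a=cv2.imread("pics/7s.png")
for n,c in(("lid1",(.6097,-.0152,.015)),("B",(.5875,-.1932,.03))):
    u,v=proj("scene",c).astype(int); print(n,cv2.absdiff(im,a)[v-12:v+22,u-22:u+22].mean())
E
```

```text
time_s: 14.8
ee_pos: [0.609, -0.0158, 0.1374]
tcp_rot: [-0.001, -0.308, 0.951, 0.0]
contact_force: [-0.0, 1.3, 0.5]
gripper_width: 0.04
grasp_force: 0.0
time_s: 15.13
ee_pos: [0.6069, -0.015, 0.0773]
tcp_rot: [-0.002, -0.308, 0.951, 0.001]
contact_force: [-0.7, 0.2, 0.2]
gripper_width: 0.0399
grasp_force: 0.0
t 15.13 tcp [ 0.6069 -0.015   0.0773] yaw_y 125.9 z [-0.004  0.001 -1.   ] w 0.0399 gf 0.0 F [-0.7  0.2  0.2]
to lid1 [ 0.0028051  -0.00015878]
lid1 30.751559714795007
B 0.5581550802139037
```

```bash
python3 -m creep '[{"translation":[0.002,0,-0.03],"rot":[0,0,0],"fingers":0.04},{"translation":[0,0,-0.017],"rot":[0,0,0],"fingers":0.04},{"translation":[0,0,-0.01],"rot":[0,0,0],"fingers":0.04},{"translation":[0,0,0],"rot":[0,0,0],"fingers":0.03},{"translation":[0,0,0],"rot":[0,0,0],"fingers":0.0},{"translation":[0,0,0],"rot":[0,0,0],"fingers":0},{"translation":[0,0,0],"rot":[0,0,0],"fingers":0},{"translation":[0,0,0],"rot":[0,0,0],"fingers":0}]'
python3 -m creep '[{"translation":[0,0,0.03],"rot":[0,0,0],"fingers":0},{"translation":[0,0,0.035],"rot":[0,0,0],"fingers":0},{"translation":[0,0,0.035],"rot":[0,0,0],"fingers":0},{"translation":[0,0,0.03],"rot":[0,0,0],"fingers":0},{"translation":[0,0,0],"rot":[0,0,0],"fingers":0},{"translation":[0,0,0],"rot":[0,0,0],"fingers":0}]'
python3 - <<'E'
from h import *
s,r=rpose(); print("to B",np.array([.5875,-.1932])-s["ee_pos"][:2])
E
```

```text
time_s: 15.85
ee_pos: [0.6112, -0.0154, 0.0234]
tcp_rot: [0.001, -0.308, 0.951, -0.001]
contact_force: [-0.8, -0.1, 8.7]
gripper_width: 0.0146
grasp_force: 60.0
time_s: 16.35
ee_pos: [0.6114, -0.0154, 0.154]
tcp_rot: [0.002, -0.308, 0.951, -0.001]
contact_force: [0.2, 0.5, -2.3]
gripper_width: 0.0147
grasp_force: 58.9
t 16.35 tcp [ 0.6114 -0.0154  0.154 ] yaw_y 125.9 z [ 0.004 -0.001 -1.   ] w 0.0147 gf 58.9 F [ 0.2  0.5 -2.3]
to B [-0.0238622  -0.17781122]
```

```bash
python3 -m creep '[{"translation":[-0.0033,-0.0253,0],"rot":[0,0,3],"fingers":0},{"translation":[-0.0033,-0.0253,0],"rot":[0,0,3],"fingers":0},{"translation":[-0.0033,-0.0253,0],"rot":[0,0,3],"fingers":0},{"translation":[-0.0033,-0.0253,0],"rot":[0,0,3],"fingers":0},{"translation":[-0.0033,-0.0253,0],"rot":[0,0,3],"fingers":0},{"translation":[-0.0033,-0.0253,0],"rot":[0,0,3],"fingers":0},{"translation":[-0.0033,-0.0253,0],"rot":[0,0,2.7],"fingers":0},{"translation":[0,0,-0.025],"rot":[0,0,0],"fingers":0}]'
python3 -m creep '[{"translation":[0,0,-0.025],"rot":[0,0,0],"fingers":0},{"translation":[0,0,0],"rot":[0,0,0],"fingers":0},{"translation":[0,0,0],"rot":[0,0,0],"fingers":0},{"translation":[0,0,0],"rot":[0,0,0],"fingers":0}]'
python3 - <<'E'
from h import *
s,r=rpose(); print("to B",np.array([.588,-.1924])-s["ee_pos"][:2])
im2=ctrl.snapshot("scene"); cv2.imwrite("pics/8s.png",im2)
cv2.imwrite("pics/c8.png",cv2.resize(im2[190:270,220:300],None,fx=6,fy=6,interpolation=2))
M=R.from_euler('z',56.6,degrees=True).as_matrix()[:2,:2]
for c,n,z in((s["ee_pos"][:2]-.001*M[:,0],"lidtop",s["ee_pos"][2]-.007),((.5875,-.1932),"box",.064)):
  for sx,sy in((-1,-1),(1,-1),(1,1),(-1,1)):
    p=np.array(c)+M@[sx*.038,sy*.031]; uv=proj("scene",[*p,z]); print(n,p.round(4),((uv-[220,190]+.4)*6).round(0))
E
```

```text
time_s: 17.02
ee_pos: [0.5882, -0.197, 0.1289]
tcp_rot: [0.001, -0.474, 0.88, -0.002]
contact_force: [-0.1, -1.5, -1.5]
gripper_width: 0.0148
grasp_force: 59.0
time_s: 17.35
ee_pos: [0.5874, -0.1921, 0.1025]
tcp_rot: [0.0, -0.474, 0.88, -0.0]
contact_force: [0.7, -0.3, -0.3]
gripper_width: 0.0146
grasp_force: 58.9
t 17.35 tcp [ 0.5874 -0.1921  0.1025] yaw_y 146.6 z [ 0. -0. -1.] w 0.0146 gf 58.9 F [ 0.7 -0.3 -0.3]
to B [ 0.00057897 -0.00025183]
lidtop [ 0.5918 -0.2418] [ 96. 267.]
lidtop [ 0.6337 -0.1783] [303. 261.]
lidtop [ 0.5819 -0.1442] [307. 149.]
lidtop [ 0.5401 -0.2076] [108. 155.]
box [ 0.5925 -0.242 ] [104. 329.]
box [ 0.6343 -0.1785] [308. 323.]
box [ 0.5825 -0.1444] [312. 210.]
box [ 0.5407 -0.2079] [116. 216.]
```

View pics/c8.png

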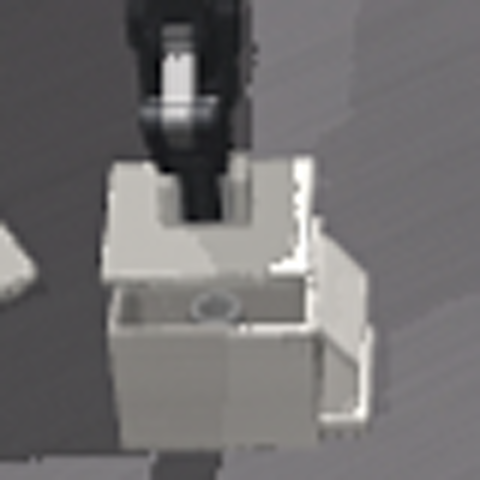

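```bash
python3 -m creep '[{"translation":[0,0,-0.009],"rot":[0,0,0],"fingers":0},{"translation":[0,0,-0.006],"rot":[0,0,0],"fingers":0},{"translation":[0,0,-0.003],"rot":[0,0,0],"fingers":0},{"translation":[0,0,-0.002],"rot":[0,0,0],"fingers":0},{"translation":[0,0,0],"rot":[0,0,0],"fingers":0},{"translation":[0,0,0],"rot":[0,0,0],"fingers":0}]'
python3 -m creep '[{"translation":[0,0,-0.002],"rot":[0,0,0],"fingers":0},{"translation":[0,0,0],"rot":[0,0,0],"fingers":0}]'
python3 -m creep '[{"translation":[0,0,-0.002],"rot":[0,0,0],"fingers":0},{"translation":[0,0,0],"rot":[0,0,0],"fingers":0}]'
python3 -m creep '[{"translation":[0,0,-0.001],"rot":[0,0,0],"fingers":0},{"translation":[0,0,0],"rot":[0,0,0],"fingers":0}]'
```

```text
time_s: 17.9
ee_pos: [0.5874, -0.1922, 0.0818]
tcp_rot: [0.0, -0.474, 0.88, 0.0]
contact_force: [1.5, 0.5, -0.1]
gripper_width: 0.0146
grasp_force: 59.1
time_s: 18.07
ee_pos: [0.5875, -0.1924, 0.0798]
tcp_rot: [0.0, -0.474, 0.88, -0.0]
contact_force: [1.9, -0.5, -1.7]
gripper_width: 0.0144
grasp_force: 58.9
time_s: 18.23
ee_pos: [0.5874, -0.1924, 0.0778]
tcp_rot: [0.0, -0.474, 0.88, -0.0]
contact_force: [2.0, 0.8, -0.8]
gripper_width: 0.0144
grasp_force: 59.0
time_s: 18.4
ee_pos: [0.5875, -0.1925, 0.0774]
tcp_rot: [0.0, -0.474, 0.88, -0.0]
contact_force: [-0.1, 1.6, 9.0]
gripper_width: 0.0147
grasp_force: 60.2
```

```bash
for i in 1 2 3 4; do python3 -m creep '[{"translation":[0,0,-0.0012],"rot":[0,0,0],"fingers":0},{"translation":[0,0,0],"rot":[0,0,0],"fingers":0}]' | egrep "ee_pos|contact"; done
```

```text
ee_pos: [0.5876, -0.1925, 0.0773]
contact_force: [-6.1, 2.7, 24.6]
ee_pos: [0.5877, -0.1925, 0.0773]
contact_force: [-10.0, 5.1, 39.8]
ee_pos: [0.5877, -0.1926, 0.0772]
contact_force: [-14.7, 6.7, 55.3]
ee_pos: [0.5878, -0.1926, 0.0772]
contact_force: [-19.6, 8.8, 70.9]
```

```bash
python3 -m creep '[{"translation":[0,0,0.003],"rot":[0,0,0],"fingers":0},{"translation":[0,0,0.002],"rot":[0,0,0],"fingers":0.0},{"translation":[0,0,0],"rot":[0,0,0],"fingers":0.04},{"translation":[0,0,0],"rot":[0,0,0],"fingers":0.04},{"translation":[0,0,0],"rot":[0,0,0],"fingers":0.04},{"translation":[0,0,0.03],"rot":[0,0,0],"fingers":0.04},{"translation":[0,0,0.04],"rot":[0,0,0],"fingers":0.04},{"translation":[0,0,0.04],"rot":[0,0,0],"fingers":0.04}]'
python3 - <<'E'
from h import *
s,r=rpose()
im2=ctrl.snapshot("scene"); cv2.imwrite("pics/9s.png",im2)
cv2.imwrite("pics/c9.png",cv2.resize(im2[130:270,220:340],None,fx=4,fy=4,interpolation=2))
E
```

```text
time_s: 19.73
ee_pos: [0.5864, -0.192, 0.1874]
tcp_rot: [-0.001, -0.474, 0.88, 0.001]
contact_force: [1.1, -1.5, 0.3]
gripper_width: 0.0403
grasp_force: 0.0
t 19.73 tcp [ 0.5864 -0.192   0.1874] yaw_y 146.6 z [-0.002  0.001 -1.   ] w 0.0403 gf 0.0 F [ 1.1 -1.5  0.3]
```

View pics/c9.png

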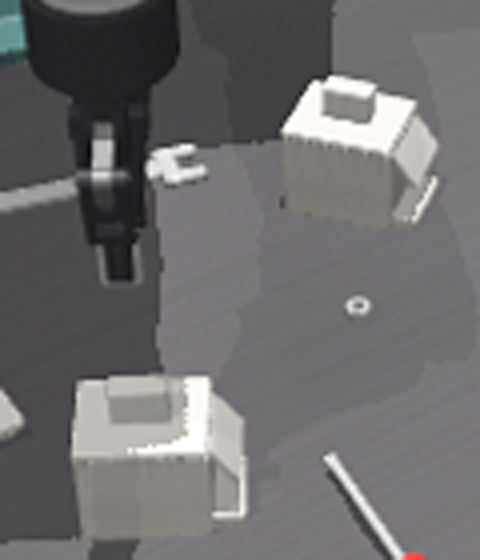

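```bash
python3 -m creep '[{"translation":[0.001,-0.001,-0.03],"rot":[0,0,0],"fingers":0.085},{"translation":[0,0,-0.02],"rot":[0,0,0],"fingers":0.085},{"translation":[0,0,0],"rot":[0,0,0],"fingers":0.085},{"translation":[0,0,-0.03],"rot":[0,0,0],"fingers":0.085},{"translation":[0,0,-0.03],"rot":[0,0,0],"fingers":0.085},{"translation":[0,0,-0.02],"rot":[0,0,0],"fingers":0.085},{"translation":[0,0,-0.015],"rot":[0,0,0],"fingers":0.085},{"translation":[0,0,0],"rot":[0,0,0],"fingers":0.085}]'
python3 -c "
from h import *
rpose()"
```

```text
time_s: 20.45
ee_pos: [0.5869, -0.1928, 0.0397]
tcp_rot: [-0.001, -0.474, 0.88, 0.002]
contact_force: [-0.2, 0.8, -0.6]
gripper_width: 0.0851
grasp_force: 0.0
t 20.45 tcp [ 0.5869 -0.1928  0.0397] yaw_y 146.6 z [-0.004  0.002 -1.   ] w 0.0851 gf 0.0 F [-0.2  0.8 -0.6]
```

```bash
python3 -m creep '[{"translation":[0,0,-0.0125],"rot":[0,0,0],"fingers":0.085},{"translation":[0,0,0],"rot":[0,0,0],"fingers":0.085},{"translation":[0,0,0],"rot":[0,0,0],"fingers":0},{"translation":[0,0,0],"rot":[0,0,0],"fingers":0},{"translation":[0,0,0],"rot":[0,0,0],"fingers":0},{"translation":[0,0,0],"rot":[0,0,0],"fingers":0},{"translation":[0,0,0],"rot":[0,0,0],"fingers":0},{"translation":[0,0,0],"rot":[0,0,0],"fingers":0}]'
python3 -m creep '[{"translation":[0,0,0.02],"rot":[0,0,0],"fingers":0},{"translation":[0,0,0.03],"rot":[0,0,0],"fingers":0},{"translation":[0,0,0.04],"rot":[0,0,0],"fingers":0},{"translation":[0,0,0.04],"rot":[0,0,0],"fingers":0},{"translation":[0,0,0.04],"rot":[0,0,0],"fingers":0},{"translation":[0,0,0],"rot":[0,0,0],"fingers":0},{"translation":[0,0,0],"rot":[0,0,0],"fingers":0},{"translation":[0,0,0],"rot":[0,0,0],"fingers":0}]'
python3 -c "
from h import *
rpose()"
```

```text
time_s: 21.12
ee_pos: [0.5885, -0.1934, 0.031]
tcp_rot: [0.0, -0.474, 0.88, -0.0]
contact_force: [-3.2, 1.8, 6.9]
gripper_width: 0.0614
grasp_force: 65.8
time_s: 21.78
ee_pos: [0.5878, -0.1931, 0.1989]
tcp_rot: [-0.0, -0.474, 0.88, 0.0]
contact_force: [0.2, 0.1, -6.1]
gripper_width: 0.0612
grasp_force: 70.2
t 21.78 tcp [ 0.5878 -0.1931  0.1989] yaw_y 146.6 z [-0.001  0.    -1.   ] w 0.0612 gf 70.2 F [ 0.2  0.1 -6.1]
```

```bash
python3 -m creep '[{"translation":[0.0028,0.0344,0],"rot":[0,0,1.4],"fingers":0},{"translation":[0.0028,0.0344,0],"rot":[0,0,1.4],"fingers":0},{"translation":[0.0028,0.0344,0],"rot":[0,0,1.4],"fingers":0},{"translation":[0.0028,0.0344,0],"rot":[0,0,1.4],"fingers":0},{"translation":[0.0028,0.0344,0],"rot":[0,0,1.4],"fingers":0},{"translation":[0.0028,0.0344,0],"rot":[0,0,1.4],"fingers":0},{"translation":[0.0028,0.0344,0],"rot":[0,0,1.4],"fingers":0},{"translation":[0.0028,0.0344,0],"rot":[0,0,1.4],"fingers":0}]'
python3 -m creep '[{"translation":[0.0028,0.0344,0],"rot":[0,0,1.4],"fingers":0},{"translation":[0.0028,0.0344,0],"rot":[0,0,1.4],"fingers":0},{"translation":[0.0028,0.0344,0],"rot":[0,0,1.4],"fingers":0},{"translation":[0.0028,0.0344,0],"rot":[0,0,1.1],"fingers":0},{"translation":[0,0,0],"rot":[0,0,0],"fingers":0}]'
python3 -m creep '[{"translation":[0,0,-0.01],"rot":[-2.87,0.87,0],"fingers":0},{"translation":[0,0,-0.01],"rot":[-2.87,0.87,0],"fingers":0},{"translation":[0,0,-0.01],"rot":[-2.87,0.87,0],"fingers":0},{"translation":[0,0,-0.01],"rot":[-2.87,0.87,0],"fingers":0},{"translation":[0,0,-0.01],"rot":[-2.87,0.87,0],"fingers":0},{"translation":[0,0,0],"rot":[0,0,0],"fingers":0},{"translation":[0,0,0],"rot":[0,0,0],"fingers":0}]'
cat >> h.py <<'E'
PN=np.array([.290,.957,0]);PT=np.array([.957,-.290,0]);PO=np.array([.603,.332,0])
def pp(s0=None,h=.031):
    "box pose in panel coords (x toward panel, s, z), tilt, from tcp"
    s,r=rpose(); m=r.as_matrix(); d=s["ee_pos"]-PO
    tl=np.degrees(np.arctan2(-m[:,2]@PN,-m[2,2])); o=d+h*m[:,2]
    print("TCP xsz",(np.array([d@PN,d@PT,d[2]])*1e3).round(1),"box",(np.array([o@PN,o@PT,o[2]])*1e3).round(1),"tilt",round(tl,1),"yawerr",round((np.degrees(np.arctan2(m[1,1],m[0,1]))-163.1),1),"Fn,Ft",(s["contact_force"]@PN).round(1),(s["contact_force"]@PT).round(1)); return s
E
python3 - <<'E'
from h import *
pp(); im=ctrl.snapshot("scene"); cv2.imwrite("pics/10s.png",im)
im2=ctrl.snapshot("top"); cv2.imwrite("pics/10t.png",im2)
cv2.imwrite("pics/c10.png",np.hstack([cv2.resize(im[80:240,340:500],None,fx=2.5,fy=2.5,interpolation=2),cv2.resize(im2[110:270,110:270],None,fx=2.5,fy=2.5,interpolation=2)]))
E
```

```text
time_s: 22.45
ee_pos: [0.6095, 0.0835, 0.1976]
tcp_rot: [-0.001, -0.558, 0.83, 0.001]
contact_force: [0.4, 0.3, -3.6]
gripper_width: 0.0613
grasp_force: 70.3
time_s: 22.87
ee_pos: [0.6207, 0.2247, 0.1968]
tcp_rot: [-0.001, -0.598, 0.802, 0.001]
contact_force: [0.1, -0.3, -6.1]
gripper_width: 0.0611
grasp_force: 70.3
time_s: 23.45
ee_pos: [0.6211, 0.2198, 0.1473]
tcp_rot: [-0.106, -0.591, 0.796, -0.077]
contact_force: [0.6, -0.8, -4.1]
gripper_width: 0.0611
grasp_force: 70.2
t 23.45 tcp [0.6211 0.2198 0.1473] yaw_y 163.2 z [-0.078 -0.247 -0.966] w 0.0611 gf 70.2 F [ 0.6 -0.8 -4.1]
TCP xsz [-102.1   49.9  147.3] box [-110.2   49.8  117.4] tilt 15.0 yawerr 0.1 Fn,Ft -0.6 0.9
```

View pics/c10.png

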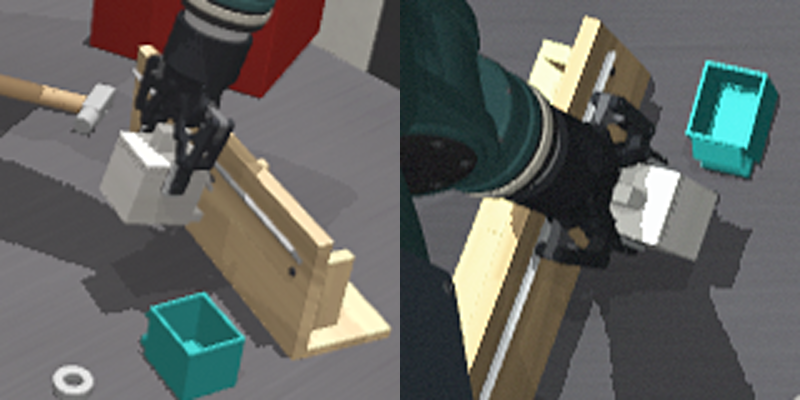

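```bash
python3 -m creep '[{"translation":[0.0029,0.0096,0.0015],"rot":[0,0,0],"fingers":0},{"translation":[0.0029,0.0096,0],"rot":[0,0,0],"fingers":0},{"translation":[0.0029,0.0096,0],"rot":[0,0,0],"fingers":0},{"translation":[0.0023,0.0077,0],"rot":[0,0,0],"fingers":0},{"translation":[0,0,0],"rot":[0,0,0],"fingers":0},{"translation":[0,0,0],"rot":[0,0,0],"fingers":0}]' >/dev/null
python3 -c "
from h import *
pp()"
for i in 1 2 3; do python3 -m creep '[{"translation":[0.0006,0.0019,0],"rot":[0,0,0],"fingers":0},{"translation":[0,0,0],"rot":[0,0,0],"fingers":0}]' >/dev/null
python3 -c "
from h import *
pp()"; done
```

```text
t 24.05 tcp [0.6329 0.2557 0.1513] yaw_y 163.1 z [-0.075 -0.247 -0.966] w 0.0612 gf 70.4 F [ 0.1  1.1 -4.7]
TCP xsz [-64.3  50.7 151.3] box [-72.3  50.8 121.3] tilt 15.0 yawerr 0.0 Fn,Ft 1.1 -0.3
t 24.22 tcp [0.6334 0.2575 0.1512] yaw_y 163.1 z [-0.075 -0.247 -0.966] w 0.0613 gf 70.4 F [ 0.2  0.  -4.9]
TCP xsz [-62.4  50.7 151.2] box [-70.5  50.7 121.3] tilt 15.0 yawerr -0.0 Fn,Ft 0.1 0.2
t 24.38 tcp [0.6341 0.2598 0.1511] yaw_y 163.1 z [-0.075 -0.247 -0.966] w 0.0614 gf 70.4 F [-0.1  0.1 -4.1]
TCP xsz [-60.1  50.7 151.1] box [-68.2  50.7 121.1] tilt 15.0 yawerr 0.0 Fn,Ft 0.1 -0.1
t 24.55 tcp [0.6347 0.2618 0.1509] yaw_y 163.1 z [-0.075 -0.248 -0.966] w 0.0614 gf 70.4 F [ 0.5 -0.4 -5.4]
TCP xsz [-58.   50.7 150.9] box [-66.   50.7 121. ] tilt 15.0 yawerr 0.0 Fn,Ft -0.2 0.6
```

Continue probing for the face (expected near box x = -64).

```bash
for i in 1 2 3 4 5; do python3 -m creep '[{"translation":[0.0003,0.001,0],"rot":[0,0,0],"fingers":0},{"translation":[0,0,0],"rot":[0,0,0],"fingers":0}]' >/dev/null
python3 -c "
from h import *
pp()" | tail -1; done
```

```text
TCP xsz [-56.9  50.6 150.9] box [-65.   50.6 121. ] tilt 15.0 yawerr 0.0 Fn,Ft -0.4 0.0
TCP xsz [-56.2  50.6 151. ] box [-64.3  50.6 121. ] tilt 15.0 yawerr 0.0 Fn,Ft -2.0 -1.1
TCP xsz [-56.   50.7 151.1] box [-64.1  50.7 121.2] tilt 15.1 yawerr -0.0 Fn,Ft -7.9 -1.2
TCP xsz [-55.8  50.6 151.2] box [-64.   50.6 121.3] tilt 15.2 yawerr -0.0 Fn,Ft -13.7 -0.4
TCP xsz [-55.7  50.6 151.4] box [-63.9  50.6 121.5] tilt 15.3 yawerr -0.0 Fn,Ft -19.3 -1.3
```

```bash
python3 -m creep '[{"translation":[-0.0014,-0.0046,0],"rot":[0,0,0],"fingers":0},{"translation":[0,0,0],"rot":[0,0,0],"fingers":0}]' >/dev/null
python3 -c "
from h import *
pp()" | tail -1
for i in 1 2 3 4 5; do python3 -m creep '[{"translation":[0,0,-0.003],"rot":[0,0,0],"fingers":0},{"translation":[0,0,0],"rot":[0,0,0],"fingers":0}]' >/dev/null
python3 -c "
from h import *
pp()" | cut -c1-140; done
```

```text
TCP xsz [-58.2  50.8 151.1] box [-66.3  50.8 121.1] tilt 15.0 yawerr -0.0 Fn,Ft -0.0 -0.4
t 25.72 tcp [0.6347 0.2624 0.1474] yaw_y 163.1 z [-0.075 -0.247 -0.966] w 0.061 gf 70.3 F [ 0.4 -0.7 -5. ]
TCP xsz [-57.5  50.5 147.4] box [-65.5  50.5 117.5] tilt 15.0 yawerr 0.0 Fn,Ft -0.5 0.6
t 25.88 tcp [0.6346 0.2623 0.1443] yaw_y 163.1 z [-0.076 -0.248 -0.966] w 0.0611 gf 70.3 F [-0.9  0.5 -6. ]
TCP xsz [-57.6  50.5 144.3] box [-65.6  50.4 114.4] tilt 15.0 yawerr 0.0 Fn,Ft 0.2 -1.0
t 26.05 tcp [0.6346 0.2621 0.1414] yaw_y 163.1 z [-0.076 -0.248 -0.966] w 0.0611 gf 70.3 F [-0.7 -0.7 -5.3]
TCP xsz [-57.7  50.5 141.4] box [-65.7  50.5 111.4] tilt 15.0 yawerr 0.0 Fn,Ft -0.9 -0.5
t 26.22 tcp [0.6346 0.262  0.1384] yaw_y 163.1 z [-0.075 -0.248 -0.966] w 0.0613 gf 70.3 F [-0.8 -0.4 -4.6]
TCP xsz [-57.8  50.5 138.4] box [-65.8  50.5 108.5] tilt 15.0 yawerr 0.0 Fn,Ft -0.6 -0.7
t 26.38 tcp [0.6346 0.262  0.1354] yaw_y 163.1 z [-0.076 -0.248 -0.966] w 0.0614 gf 70.3 F [-0.7 -0.1 -5.1]
TCP xsz [-57.8  50.5 135.4] box [-65.9  50.5 105.5] tilt 15.0 yawerr 0.0 Fn,Ft -0.3 -0.6
```

```bash
for i in 1 2 3 4 5; do python3 -m creep '[{"translation":[0,0.0001,-0.0031],"rot":[2.87,-0.87,0],"fingers":0},{"translation":[0,0,0],"rot":[0,0,0],"fingers":0}]' >/dev/null
python3 -c "
from h import *
pp()" | cut -d']' -f2- ; done
```

```text
yaw_y 163.1 z [-0.059 -0.197 -0.979] w 0.0614 gf 70.3 F [-0.9 -0.4 -4.9]
 box [-64.4  50.8 102.6] tilt 11.9 yawerr -0.0 Fn,Ft -0.6 -0.7
 yaw_y 163.1 z [-0.045 -0.149 -0.988] w 0.0612 gf 70.3 F [-0.3 -0.4 -4.6]
 box [-63.1  50.7  99.6] tilt 8.9 yawerr -0.0 Fn,Ft -0.4 -0.2
 yaw_y 163.1 z [-0.03  -0.1   -0.995] w 0.0612 gf 70.3 F [ 0.3 -0.6 -4.1]
 box [-61.5  50.7  96.2] tilt 6.0 yawerr -0.0 Fn,Ft -0.5 0.4
 yaw_y 163.1 z [-0.016 -0.051 -0.999] w 0.0612 gf 70.3 F [ 0.  -0.6 -4.9]
 box [-59.8  50.6  92.8] tilt 3.0 yawerr -0.0 Fn,Ft -0.5 0.2
 yaw_y 163.1 z [-0.001 -0.001 -1.   ] w 0.0608 gf 70.2 F [ 0.7 -0.9 -4.7]
 box [-58.   50.5  89.5] tilt 0.1 yawerr -0.0 Fn,Ft -0.7 1.0
```

```bash
for i in 1 2 3 4; do python3 -m creep '[{"translation":[0.0001,0.0005,-0.0011],"rot":[0,0,0],"fingers":0},{"translation":[0,0,0],"rot":[0,0,0],"fingers":0}]' >/dev/null
python3 -c "
from h import *
pp()" | cut -d']' -f2- ; done
```

```text
yaw_y 163.1 z [-0.001 -0.003 -1.   ] w 0.0612 gf 70.2 F [ 0.1  0.4 -4.9]
 box [-56.8  50.4  88.3] tilt 0.2 yawerr 0.0 Fn,Ft 0.4 0.0
 yaw_y 163.1 z [-0.001 -0.003 -1.   ] w 0.0608 gf 70.7 F [-2.1 -4.  -3.8]
 box [-56.5  50.4  87.2] tilt 0.1 yawerr 0.0 Fn,Ft -4.4 -0.9
 yaw_y 163.1 z [-0.001 -0.003 -1.   ] w 0.061 gf 70.8 F [-2.4 -6.8 -1.7]
 box [-56.5  50.4  86.1] tilt 0.2 yawerr -0.0 Fn,Ft -7.2 -0.4
 yaw_y 163.1 z [-0.001 -0.003 -1.   ] w 0.0612 gf 71.2 F [-2.3 -9.7  0.9]
 box [-56.4  50.5  85.3] tilt 0.2 yawerr -0.0 Fn,Ft -9.9 0.6
```

```bash
python3 -m creep '[{"translation":[0,0,-0.001],"rot":[0,0,0],"fingers":0},{"translation":[0,0,0],"rot":[0,0,0],"fingers":0}]'
python3 -c "
from h import *
pp()"
python3 -m creep '[{"translation":[0,0,0],"rot":[0,0,0],"fingers":0.085},{"translation":[0,0,0],"rot":[0,0,0],"fingers":0.085},{"translation":[0,0,0],"rot":[0,0,0],"fingers":0.085},{"translation":[0,0,0],"rot":[0,0,0],"fingers":0.085},{"translation":[0,0,0.02],"rot":[0,0,0],"fingers":0.085},{"translation":[0,0,0.03],"rot":[0,0,0],"fingers":0.085},{"translation":[0,0,0.04],"rot":[0,0,0],"fingers":0.085},{"translation":[0,0,0.035],"rot":[0,0,0],"fingers":0.085}]'
python3 - <<'E'
from h import *
s=pp(); print("to A",np.array([.4178,.0729])-s["ee_pos"][:2])
im=ctrl.snapshot("scene"); cv2.imwrite("pics/11s.png",im)
a=cv2.imread("pics/9s.png"); u,v=proj("scene",[.418,.073,.03]).astype(int); print("A diff",cv2.absdiff(im,a)[v-20:v+20,u-22:u+25].mean())
cv2.imwrite("pics/c11.png",cv2.resize(im[80:240,280:500],None,fx=3,fy=3,interpolation=2))
E
```

```text
time_s: 28.05
ee_pos: [0.6349, 0.2634, 0.1161]
tcp_rot: [-0.001, -0.595, 0.804, -0.001]
contact_force: [-6.3, -10.8, 9.4]
gripper_width: 0.0613
grasp_force: 72.0
t 28.05 tcp [0.6349 0.2634 0.1161] yaw_y 163.1 z [ 0.    -0.003 -1.   ] w 0.0613 gf 72.0 F [ -6.3 -10.8   9.4]
TCP xsz [-56.3  50.4 116.1] box [-56.4  50.5  85.1] tilt 0.2 yawerr -0.0 Fn,Ft -12.2 -2.9
time_s: 28.72
ee_pos: [0.6347, 0.2646, 0.242]
tcp_rot: [-0.0, -0.596, 0.803, -0.0]
contact_force: [1.4, 0.7, 0.7]
gripper_width: 0.0849
grasp_force: 0.0
t 28.72 tcp [0.6347 0.2646 0.242 ] yaw_y 163.1 z [ 0. -0. -1.] w 0.0849 gf 0.0 F [1.4 0.7 0.7]
TCP xsz [-55.3  49.9 242. ] box [-55.3  49.9 211. ] tilt 0.0 yawerr 0.0 Fn,Ft 1.1 1.1
to A [-0.21694495 -0.19171534]
A diff 11.460460992907802
```

View pics/c11.png

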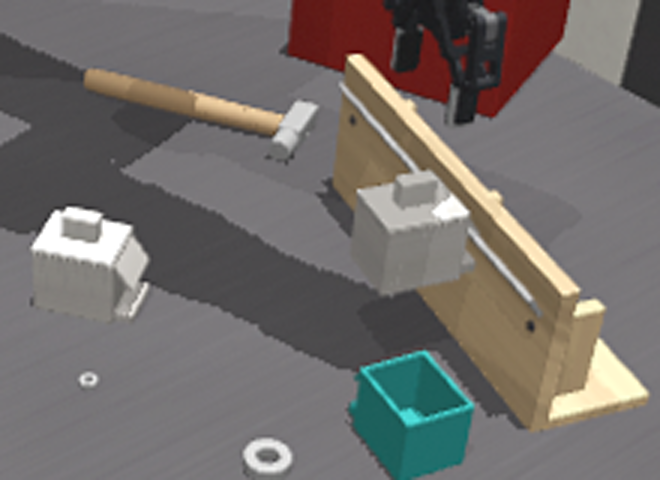

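```bash
python3 -m creep '[{"translation":[-0.0218,-0.0191,0],"rot":[0,0,-3.7],"fingers":0.085},{"translation":[-0.0218,-0.0191,0],"rot":[0,0,-3.7],"fingers":0.085},{"translation":[-0.0218,-0.0191,0],"rot":[0,0,-3.7],"fingers":0.085},{"translation":[-0.0218,-0.0191,0],"rot":[0,0,-3.7],"fingers":0.085},{"translation":[-0.0218,-0.0191,0],"rot":[0,0,-3.7],"fingers":0.085},{"translation":[-0.0218,-0.0191,0],"rot":[0,0,-3.7],"fingers":0.085},{"translation":[-0.0218,-0.0191,0],"rot":[0,0,-3.7],"fingers":0.085},{"translation":[-0.0218,-0.0191,0],"rot":[0,0,-3.7],"fingers":0.085}]'
python3 -m creep '[{"translation":[-0.0218,-0.0191,0],"rot":[0,0,-3.7],"fingers":0.085},{"translation":[-0.0213,-0.0191,0],"rot":[0,0,-3.8],"fingers":0.085},{"translation":[0,0,-0.035],"rot":[0,0,0],"fingers":0.085},{"translation":[0,0,-0.035],"rot":[0,0,0],"fingers":0.085},{"translation":[0,0,-0.03],"rot":[0,0,0],"fingers":0.085},{"translation":[0,0,-0.01],"rot":[0,0,0],"fingers":0.085},{"translation":[0,0,0],"rot":[0,0,0],"fingers":0.085},{"translation":[0,0,0],"rot":[0,0,0],"fingers":0.085}]'
python3 - <<'E'
from h import *
s=rpose()[0]; print("to A",np.array([.4172,.0737])-s["ee_pos"][:2])
im=ctrl.snapshot("scene"); a=cv2.imread("pics/11s.png"); cv2.imwrite("pics/12s.png",im)
m=lambda i:[cv2.boundingRect(c) for c in cv2.findContours(white(i,120)[130:200,270:350],0,2)[0] if cv2.contourArea(c)>100]
print(m(a),m(im))
E
```

```text
time_s: 29.43
ee_pos: [0.4596, 0.1111, 0.2401]
tcp_rot: [0.0, -0.369, 0.929, -0.0]
contact_force: [1.2, -0.8, 0.3]
gripper_width: 0.0848
grasp_force: 0.0
time_s: 30.1
ee_pos: [0.4177, 0.0736, 0.1303]
tcp_rot: [-0.0, -0.309, 0.951, 0.0]
contact_force: [1.1, 0.3, -0.3]
gripper_width: 0.085
grasp_force: 0.0
t 30.1 tcp [0.4177 0.0736 0.1303] yaw_y 126.0 z [-0. -0. -1.] w 0.085 gf 0.0 F [ 1.1  0.3 -0.3]
to A [-4.73474178e-04  8.88686770e-05]
[(0, 19, 80, 51), (51, 0, 29, 20)] [(0, 0, 80, 70)]
```

```bash
python3 - <<'E'
from h import *
a,b=[cv2.Canny(cv2.imread(f"pics/{i}s.png")[162:195,285:335],60,150) for i in(11,12)]
for dx in(-2,-1,0,1,2): print(dx,[(np.roll(b,(dy,dx),(0,1))&a>0).sum() for dy in(-2,-1,0,1,2)])
E
python3 -m creep '[{"translation":[0,0,-0.03],"rot":[0,0,0],"fingers":0.085},{"translation":[0,0,-0.02],"rot":[0,0,0],"fingers":0.085},{"translation":[0,0,-0.015],"rot":[0,0,0],"fingers":0.085},{"translation":[0,0,0],"rot":[0,0,0],"fingers":0.085}]'
```

```text
-2 [np.int64(23), np.int64(37), np.int64(36), np.int64(14), np.int64(24)]
-1 [np.int64(25), np.int64(33), np.int64(52), np.int64(34), np.int64(44)]
0 [np.int64(20), np.int64(52), np.int64(117), np.int64(51), np.int64(24)]
1 [np.int64(41), np.int64(35), np.int64(54), np.int64(30), np.int64(27)]
2 [np.int64(17), np.int64(10), np.int64(34), np.int64(36), np.int64(23)]
time_s: 30.48
ee_pos: [0.4173, 0.0736, 0.0641]
tcp_rot: [-0.001, -0.309, 0.951, 0.0]
contact_force: [-0.2, 0.1, 0.5]
gripper_width: 0.0854
grasp_force: 0.0
```

Box A is unmoved. Descend, grip and lift.

```bash
python3 -m creep '[{"translation":[0,0,-0.02],"rot":[0,0,0],"fingers":0.085},{"translation":[0,0,-0.0165],"rot":[0,0,0],"fingers":0.085},{"translation":[0,0,0],"rot":[0,0,0],"fingers":0.085},{"translation":[0,0,0],"rot":[0,0,0],"fingers":0},{"translation":[0,0,0],"rot":[0,0,0],"fingers":0},{"translation":[0,0,0],"rot":[0,0,0],"fingers":0},{"translation":[0,0,0],"rot":[0,0,0],"fingers":0},{"translation":[0,0,0],"rot":[0,0,0],"fingers":0}]'
python3 -m creep '[{"translation":[0,0,0],"rot":[0,0,0],"fingers":0},{"translation":[0,0,0.02],"rot":[0,0,0],"fingers":0},{"translation":[0,0,0.03],"rot":[0,0,0],"fingers":0},{"translation":[0,0,0.04],"rot":[0,0,0],"fingers":0},{"translation":[0,0,0.04],"rot":[0,0,0],"fingers":0},{"translation":[0,0,0.04],"rot":[0,0,0],"fingers":0},{"translation":[0,0,0],"rot":[0,0,0],"fingers":0},{"translation":[0,0,0],"rot":[0,0,0],"fingers":0}]'
python3 - <<'E'
from h import *
s=pp(); t=PO-.075*PT-.102*PN; print("to start",t[:2]-s["ee_pos"][:2])
E
```

```text
time_s: 31.15
ee_pos: [0.4185, 0.0737, 0.0303]
tcp_rot: [0.001, -0.309, 0.951, -0.0]
contact_force: [-2.3, 0.8, 9.5]
gripper_width: 0.0615
grasp_force: 64.0
time_s: 31.82
ee_pos: [0.4187, 0.0736, 0.201]
tcp_rot: [0.002, -0.309, 0.951, -0.001]
contact_force: [-1.1, -1.3, -6.7]
gripper_width: 0.0613
grasp_force: 78.2
t 31.82 tcp [0.4187 0.0736 0.201 ] yaw_y 126.0 z [ 0.005 -0.    -1.   ] w 0.0613 gf 78.2 F [-1.1 -1.3 -6.7]
TCP xsz [-300.8 -101.5  201. ] box [-300.7 -101.3  170. ] tilt -0.1 yawerr -37.1 Fn,Ft -1.5 -0.7
to start [0.0829884  0.18257485]
```

```bash
python3 -m creep '[{"translation":[0.0104,0.0228,0],"rot":[0,0,4.64],"fingers":0},{"translation":[0.0104,0.0228,0],"rot":[0,0,4.64],"fingers":0},{"translation":[0.0104,0.0228,0],"rot":[0,0,4.64],"fingers":0},{"translation":[0.0104,0.0228,0],"rot":[0,0,4.64],"fingers":0},{"translation":[0.0104,0.0228,0],"rot":[0,0,4.64],"fingers":0},{"translation":[0.0104,0.0228,0],"rot":[0,0,4.64],"fingers":0},{"translation":[0.0104,0.0228,0],"rot":[0,0,4.64],"fingers":0},{"translation":[0.0104,0.0228,0],"rot":[0,0,4.64],"fingers":0}]'
python3 -m creep '[{"translation":[0,0,0],"rot":[0,0,0],"fingers":0},{"translation":[0,0,-0.01],"rot":[-2.87,0.87,0],"fingers":0},{"translation":[0,0,-0.01],"rot":[-2.87,0.87,0],"fingers":0},{"translation":[0,0,-0.01],"rot":[-2.87,0.87,0],"fingers":0},{"translation":[0,0,-0.01],"rot":[-2.87,0.87,0],"fingers":0},{"translation":[0,0,-0.01],"rot":[-2.87,0.87,0],"fingers":0},{"translation":[0,0,0],"rot":[0,0,0],"fingers":0},{"translation":[0,0,0],"rot":[0,0,0],"fingers":0}]' >/dev/null
python3 - <<'E'
from h import *
s=pp()
E
```

```text
time_s: 32.48
ee_pos: [0.5004, 0.2569, 0.1972]
tcp_rot: [-0.001, -0.597, 0.802, 0.0]
contact_force: [0.2, -0.7, -4.3]
gripper_width: 0.0609
grasp_force: 79.0
t 33.15 tcp [0.5002 0.2561 0.1471] yaw_y 163.2 z [-0.077 -0.248 -0.966] w 0.0611 gf 79.0 F [-0.2 -0.6 -4.7]
TCP xsz [-102.5  -76.4  147.1] box [-110.5  -76.5  117.1] tilt 15.0 yawerr 0.1 Fn,Ft -0.7 -0.0
```

```bash
python3 -m creep '[{"translation":[0.0029,0.0096,0.003],"rot":[0,0,0],"fingers":0},{"translation":[0.0029,0.0096,0],"rot":[0,0,0],"fingers":0},{"translation":[0.0029,0.0096,0],"rot":[0,0,0],"fingers":0},{"translation":[0.0029,0.0096,0],"rot":[0,0,0],"fingers":0},{"translation":[0,0,0],"rot":[0,0,0],"fingers":0},{"translation":[0,0,0],"rot":[0,0,0],"fingers":0}]' >/dev/null
python3 -c "
from h import *
pp()"
for i in 1 2 3 4 5 6 7; do python3 -m creep '[{"translation":[0.0003,0.001,0],"rot":[0,0,0],"fingers":0},{"translation":[0,0,0],"rot":[0,0,0],"fingers":0}]' >/dev/null
python3 -c "
from h import *
pp()" | tail -1; done
```

```text
t 33.65 tcp [0.5125 0.2945 0.1518] yaw_y 163.1 z [-0.074 -0.247 -0.966] w 0.0615 gf 79.2 F [ 0.  -0.6 -4.5]
TCP xsz [-62.1 -75.7 151.8] box [-70.1 -75.7 121.9] tilt 14.9 yawerr 0.0 Fn,Ft -0.5 0.2
TCP xsz [-61.6 -75.7 151.8] box [-69.6 -75.7 121.9] tilt 15.0 yawerr 0.0 Fn,Ft -0.7 0.0
TCP xsz [-60.4 -75.7 151.7] box [-68.4 -75.7 121.8] tilt 15.0 yawerr 0.0 Fn,Ft 1.1 -0.0
TCP xsz [-59.1 -75.8 151.6] box [-67.1 -75.8 121.7] tilt 15.0 yawerr 0.0 Fn,Ft 0.8 -0.9
TCP xsz [-58.  -75.8 151.6] box [-66.  -75.8 121.6] tilt 15.0 yawerr 0.0 Fn,Ft -0.3 0.2
TCP xsz [-56.9 -75.8 151.5] box [-64.9 -75.8 121.6] tilt 15.0 yawerr 0.0 Fn,Ft -0.3 0.2
TCP xsz [-55.9 -75.8 151.5] box [-63.9 -75.8 121.6] tilt 15.0 yawerr 0.0 Fn,Ft 0.4 0.3
TCP xsz [-54.8 -75.8 151.6] box [-62.9 -75.8 121.6] tilt 15.0 yawerr 0.0 Fn,Ft 0.2 -0.7
```

```bash
for i in 1 2 3 4; do python3 -m creep '[{"translation":[0.0003,0.001,0],"rot":[0,0,0],"fingers":0},{"translation":[0,0,0],"rot":[0,0,0],"fingers":0}]' >/dev/null
python3 -c "
from h import *
pp()" | tail -1; done
```

```text
TCP xsz [-53.8 -75.8 151.6] box [-61.8 -75.8 121.6] tilt 15.0 yawerr 0.0 Fn,Ft -0.9 0.5
TCP xsz [-52.8 -75.8 151.6] box [-60.8 -75.8 121.6] tilt 15.0 yawerr 0.0 Fn,Ft 0.3 0.1
TCP xsz [-52.1 -75.8 151.6] box [-60.2 -75.8 121.6] tilt 15.0 yawerr 0.0 Fn,Ft -2.4 0.2
TCP xsz [-51.9 -75.8 151.7] box [-60.  -75.8 121.8] tilt 15.1 yawerr 0.0 Fn,Ft -8.5 1.4
```

```bash
python3 -m creep '[{"translation":[-0.001,-0.0034,0],"rot":[0,0,0],"fingers":0},{"translation":[0,0,0],"rot":[0,0,0],"fingers":0}]' >/dev/null
python3 -c "
from h import *
pp()" | tail -1
for i in 1 2 3 4 5; do python3 -m creep '[{"translation":[0,0,-0.0032],"rot":[0,0,0],"fingers":0},{"translation":[0,0,0],"rot":[0,0,0],"fingers":0}]' >/dev/null
python3 -c "
from h import *
pp()" | cut -d']' -f2-; done
```

```text
TCP xsz [-54.6 -75.7 151.6] box [-62.6 -75.7 121.7] tilt 15.0 yawerr 0.0 Fn,Ft -0.1 0.1
 yaw_y 163.1 z [-0.075 -0.247 -0.966] w 0.0615 gf 79.1 F [-0.2  0.3 -4.7]
 box [-62.3 -75.9 117.9] tilt 15.0 yawerr 0.0 Fn,Ft 0.3 -0.2
 yaw_y 163.1 z [-0.076 -0.248 -0.966] w 0.0613 gf 79.1 F [-0.6 -0.5 -4.7]
 box [-62.4 -75.9 114.6] tilt 15.0 yawerr 0.0 Fn,Ft -0.6 -0.4
 yaw_y 163.1 z [-0.075 -0.248 -0.966] w 0.0613 gf 79.1 F [-0.6 -0.6 -5. ]
 box [-62.4 -75.9 111.5] tilt 15.0 yawerr 0.0 Fn,Ft -0.8 -0.4
 yaw_y 163.1 z [-0.076 -0.248 -0.966] w 0.0614 gf 79.1 F [-0.8 -0.4 -5.2]
 box [-62.5 -75.9 108.3] tilt 15.0 yawerr 0.0 Fn,Ft -0.6 -0.6
 yaw_y 163.1 z [-0.076 -0.248 -0.966] w 0.061 gf 79.1 F [ 0.2 -0.4 -5. ]
 box [-62.5 -75.9 105.1] tilt 15.0 yawerr 0.0 Fn,Ft -0.3 0.3
```

```bash
for i in 1 2 3 4 5; do python3 -m creep '[{"translation":[0,0.0001,-0.0031],"rot":[2.87,-0.87,0],"fingers":0},{"translation":[0,0,0],"rot":[0,0,0],"fingers":0}]' >/dev/null
python3 -c "
from h import *
pp()" | cut -d']' -f2- ; done
```

```text
yaw_y 163.1 z [-0.06  -0.197 -0.979] w 0.0614 gf 79.1 F [ 0.6 -0.7 -4.4]
 box [-61.  -75.8 102.2] tilt 11.9 yawerr 0.0 Fn,Ft -0.5 0.8
 yaw_y 163.1 z [-0.045 -0.149 -0.988] w 0.0613 gf 79.1 F [-0.2  0.  -5. ]
 box [-59.7 -75.8  99. ] tilt 8.9 yawerr -0.0 Fn,Ft -0.1 -0.2
 yaw_y 163.1 z [-0.03  -0.1   -0.995] w 0.0609 gf 79.1 F [ 0.8 -0.2 -4.4]
 box [-58.  -75.9  95.7] tilt 6.0 yawerr -0.0 Fn,Ft 0.0 0.8
 yaw_y 163.1 z [-0.016 -0.051 -0.999] w 0.0615 gf 79.1 F [ 0.6  1.  -4.8]
 box [-56.3 -76.   92.3] tilt 3.0 yawerr -0.0 Fn,Ft 1.1 0.3
 yaw_y 163.1 z [-0. -0. -1.] w 0.0611 gf 79.1 F [ 1.   3.5 -4.1]
 box [-54.2 -76.   89.2] tilt 0.0 yawerr -0.0 Fn,Ft 3.6 -0.1
```

```bash
python3 -m creep '[{"translation":[0.0003,0.001,0],"rot":[0,0,0],"fingers":0},{"translation":[0,0,0],"rot":[0,0,0],"fingers":0}]' >/dev/null
for i in 1 2 3 4; do python3 -m creep '[{"translation":[0.0002,0.0006,-0.0011],"rot":[0,0,0],"fingers":0},{"translation":[0,0,0],"rot":[0,0,0],"fingers":0}]' >/dev/null
python3 -c "
from h import *
pp()" | cut -d']' -f2- ; done
```

```text
yaw_y 163.1 z [-0.001 -0.003 -1.   ] w 0.0609 gf 79.4 F [-0.4 -4.3 -1.5]
 box [-52.6 -75.9  87.8] tilt 0.2 yawerr 0.0 Fn,Ft -4.3 0.8
 yaw_y 163.1 z [-0.001 -0.003 -1.   ] w 0.0608 gf 79.6 F [-3.3 -7.7  1.8]
 box [-52.5 -75.9  86.9] tilt 0.2 yawerr -0.0 Fn,Ft -8.3 -0.9
 yaw_y 163.1 z [-0.    -0.004 -1.   ] w 0.0611 gf 81.0 F [ -8.  -15.2  13.9]
 box [-52.5 -75.8  86.7] tilt 0.2 yawerr -0.0 Fn,Ft -16.9 -3.3
 yaw_y 163.0 z [-0.    -0.005 -1.   ] w 0.0611 gf 82.4 F [-13.6 -23.2  29.1]
 box [-52.5 -75.8  86.5] tilt 0.3 yawerr -0.1 Fn,Ft -26.2 -6.3
```

```bash
python3 -m creep '[{"translation":[-0.0007,-0.0024,0.0015],"rot":[0,0,0],"fingers":0},{"translation":[0,0,0],"rot":[0,0,0],"fingers":0}]' >/dev/null
python3 -c "
from h import *
pp();print(ctrl.state()['torque'])" | cut -d']' -f2- 
for i in 1 2 3; do python3 -m creep '[{"translation":[0,0,-0.001],"rot":[0,0,0],"fingers":0},{"translation":[0,0,0],"rot":[0,0,0],"fingers":0}]' >/dev/null
python3 -c "
from h import *
pp();print(ctrl.state()['torque'])" ; done
python3 - <<'E'
from h import *
im=ctrl.snapshot("scene"); cv2.imwrite("pics/13s.png",im)
E
```

```text
yaw_y 163.1 z [ 0. -0. -1.] w 0.0612 gf 80.4 F [-5.8 -4.7 10.3]
 box [-52.8 -75.7  86.9] tilt 0.0 yawerr 0.0 Fn,Ft -6.2 -4.1

t 38.48 tcp [0.5152 0.3034 0.1177] yaw_y 163.1 z [ 0.001 -0.    -1.   ] w 0.0613 gf 81.8 F [-7.8 -7.9 22.8]
TCP xsz [-52.9 -75.8 117.7] box [-52.9 -75.7  86.7] tilt 0.0 yawerr 0.0 Fn,Ft -9.8 -5.2
[-0.89526851  1.90945798 -0.30468534]
t 38.65 tcp [0.5152 0.3033 0.1175] yaw_y 163.1 z [ 0.002 -0.    -1.   ] w 0.0614 gf 83.0 F [-12.2  -9.8  33.5]
TCP xsz [-52.9 -75.7 117.5] box [-52.9 -75.7  86.5] tilt -0.0 yawerr -0.0 Fn,Ft -12.9 -8.9
[-1.13839348  2.76529989 -0.45288257]
t 38.82 tcp [0.5151 0.3035 0.1168] yaw_y 163.1 z [ 0.002  0.    -1.   ] w 0.0608 gf 82.0 F [-12.7  -9.3  38. ]
TCP xsz [-52.7 -75.8 116.8] box [-52.7 -75.8  85.8] tilt -0.0 yawerr -0.0 Fn,Ft -12.6 -9.5
[-1.15293094  3.2906579  -0.74357136]
```

```bash
python3 -m creep '[{"translation":[0,0,0.002],"rot":[0,0,0],"fingers":0},{"translation":[0,0,0],"rot":[0,0,0],"fingers":0.085},{"translation":[0,0,0],"rot":[0,0,0],"fingers":0.085},{"translation":[0,0,0],"rot":[0,0,0],"fingers":0.085},{"translation":[0,0,0],"rot":[0,0,0],"fingers":0.085},{"translation":[0,0,0.02],"rot":[0,0,0],"fingers":0.085},{"translation":[0,0,0.03],"rot":[0,0,0],"fingers":0.085},{"translation":[0,0,0.04],"rot":[0,0,0],"fingers":0.085}]'
python3 -m creep '[{"translation":[-0.02,-0.02,0.04],"rot":[0,0,0],"fingers":0.04},{"translation":[-0.02,-0.03,0.04],"rot":[0,0,0],"fingers":0.03},{"translation":[-0.02,-0.03,0.03],"rot":[0,0,0],"fingers":0.0},{"translation":[-0.02,-0.03,0.03],"rot":[0,0,0],"fingers":0.0},{"translation":[-0.02,-0.03,0.0],"rot":[0,0,0],"fingers":0.0},{"translation":[-0.02,-0.03,0.0],"rot":[0,0,0],"fingers":0.0},{"translation":[0,0,0.0],"rot":[0,0,0],"fingers":0.0}]'
python3 - <<'E'
from h import *
pp(); im=ctrl.snapshot("scene"); cv2.imwrite("pics/14s.png",im); t=ctrl.snapshot("top"); cv2.imwrite("pics/14t.png",t)
cv2.imwrite("pics/c14.png",np.hstack([cv2.resize(im[95:195,360:460],None,fx=4,fy=4,interpolation=2),cv2.resize(t[150:250,120:220],None,fx=4,fy=4,interpolation=2)]))
M=np.array([PN,-PT]).T[:2]
for s0 in(.0505,-.0758):
  o=PO+s0*PT-.056*PN; print(s0)
  for x,y,z in((-.038,-.031,.069),(-.038,.031,.069),(.038,-.031,.069),(-.038,-.031,0),(-.038,.031,0)):
    p=o+x*PN-y*PT+[0,0,.085+z]; print((x,y,z),((proj("scene",p)-[360,95]+.4)*4).round(0),((proj("top",p)-[120,150]+.4)*4+[400,0]).round(0))
E
```

```text
time_s: 39.53
ee_pos: [0.514, 0.303, 0.2051]
tcp_rot: [-0.002, -0.596, 0.803, 0.0]
contact_force: [1.4, 1.3, 0.3]
gripper_width: 0.0848
grasp_force: 0.0
time_s: 40.12
ee_pos: [0.4044, 0.1469, 0.3254]
tcp_rot: [0.0, -0.595, 0.804, -0.001]
contact_force: [-0.2, -0.5, 0.1]
gripper_width: 0.0004
grasp_force: 0.0
t 40.12 tcp [0.4044 0.1469 0.3254] yaw_y 163.0 z [ 0.001 -0.001 -1.   ] w 0.0004 gf 0.0 F [-0.2 -0.5  0.1]
TCP xsz [-234.7 -136.4  325.4] box [-234.8 -136.4  294.4] tilt 0.0 yawerr -0.1 Fn,Ft -0.5 -0.0
0.0505
(-0.038, -0.031, 0.069) [199. 243.] [765. 116.]
(-0.038, 0.031, 0.069) [155. 189.] [727. 224.]
(0.038, -0.031, 0.069) [307. 220.] [634.  77.]
(-0.038, -0.031, 0) [187. 330.] [801. 141.]
(-0.038, 0.031, 0) [144. 276.] [766. 242.]
-0.0758
(-0.038, -0.031, 0.069) [112. 138.] [687. 339.]
(-0.038, 0.031, 0.069) [74. 92.] [648. 452.]
(0.038, -0.031, 0.069) [215. 119.] [554. 298.]
(-0.038, -0.031, 0) [103. 224.] [729. 348.]
(-0.038, 0.031, 0) [ 66. 176.] [693. 453.]
```

View pics/c14.png

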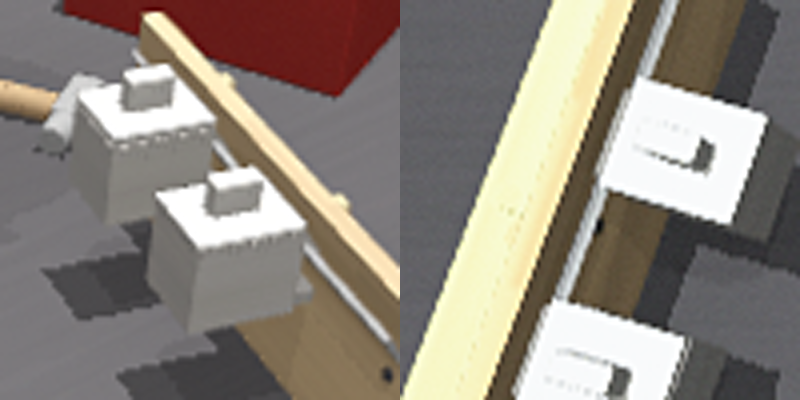

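```bash
python3 -m creep '[{"translation":[0.022,0.031,0],"rot":[0,0,0],"fingers":0},{"translation":[0.022,0.031,0],"rot":[0,0,0],"fingers":0},{"translation":[0.022,0.031,0],"rot":[0,0,0],"fingers":0},{"translation":[0.022,0.031,0],"rot":[0,0,0],"fingers":0},{"translation":[0.022,0.031,0],"rot":[0,0,0],"fingers":0},{"translation":[0,0,-0.03],"rot":[0,0,0],"fingers":0},{"translation":[0,0,-0.03],"rot":[0,0,0],"fingers":0},{"translation":[0,0,-0.03],"rot":[0,0,0],"fingers":0}]' >/dev/null
python3 -m creep '[{"translation":[0,0,-0.03],"rot":[0,0,0],"fingers":0},{"translation":[0,0,-0.011],"rot":[0,0,0],"fingers":0},{"translation":[0,0,0],"rot":[0,0,0],"fingers":0},{"translation":[0,0,0],"rot":[0,0,0],"fingers":0}]' >/dev/null
python3 -c "
from h import *
pp()"
for i in 1 2 3 4 5; do python3 -m creep '[{"translation":[0,0,-0.0015],"rot":[0,0,0],"fingers":0},{"translation":[0,0,0],"rot":[0,0,0],"fingers":0}]' | egrep "ee_pos|contact"; done
```

```text
t 41.22 tcp [0.5171 0.3057 0.1929] yaw_y 163.2 z [-0.001 -0.    -1.   ] w -0.0001 gf 0.0 F [1.  0.1 0.6]
TCP xsz [-50.1 -74.5 192.9] box [-50.1 -74.6 161.9] tilt 0.0 yawerr 0.1 Fn,Ft 0.4 1.0
ee_pos: [0.5177, 0.3055, 0.1928]
contact_force: [0.7, 0.1, 0.1]
ee_pos: [0.5174, 0.3051, 0.1909]
contact_force: [0.2, -0.1, -0.3]
ee_pos: [0.5171, 0.3049, 0.189]
contact_force: [-0.4, 0.0, -0.2]
ee_pos: [0.5171, 0.3049, 0.1873]
contact_force: [-0.1, 0.5, -0.0]
ee_pos: [0.517, 0.3049, 0.1857]
contact_force: [0.2, 0.2, -0.3]
```

```bash
python3 -m creep '[{"translation":[-0.001,-0.003,-0.0015],"rot":[0,0,0],"fingers":0},{"translation":[0,0,0],"rot":[0,0,0],"fingers":0}]' | egrep "ee_pos|contact"
for i in 1 2 3 4 5 6; do python3 -m creep '[{"translation":[0,0,-0.001],"rot":[0,0,0],"fingers":0},{"translation":[0,0,0],"rot":[0,0,0],"fingers":0}]' | egrep "ee_pos|contact"; done
```

```text
ee_pos: [0.5159, 0.3015, 0.1842]
contact_force: [0.1, -0.2, -0.4]
ee_pos: [0.5161, 0.3018, 0.1833]
contact_force: [-0.0, -0.3, 1.0]
ee_pos: [0.5161, 0.3019, 0.1823]
contact_force: [-0.0, -0.7, 0.1]
ee_pos: [0.5163, 0.3021, 0.1818]
contact_force: [-0.7, 0.9, 1.8]
ee_pos: [0.5166, 0.3021, 0.1811]
contact_force: [1.2, -0.8, 5.7]
ee_pos: [0.5166, 0.3019, 0.1802]
contact_force: [-0.1, -1.1, 7.2]
ee_pos: [0.5164, 0.3015, 0.1795]
contact_force: [-3.2, -5.2, 13.0]
```

```bash
for i in 1 2 3; do python3 -m creep '[{"translation":[0,0,-0.001],"rot":[0,0,0],"fingers":0},{"translation":[0,0,0],"rot":[0,0,0],"fingers":0}]' | egrep "ee_pos|contact"; done
```

```text
ee_pos: [0.5164, 0.3013, 0.1791]
contact_force: [-4.0, -8.7, 19.5]
ee_pos: [0.5165, 0.3013, 0.179]
contact_force: [-7.8, -10.8, 31.3]
ee_pos: [0.5166, 0.3012, 0.1789]
contact_force: [-11.4, -12.5, 40.8]
```

```bash
python3 -m creep '[{"translation":[0,0,0.01],"rot":[0,0,0],"fingers":0},{"translation":[0,0,0.03],"rot":[0,0,0],"fingers":0},{"translation":[0,0,0.04],"rot":[0,0,0],"fingers":0},{"translation":[0,0,0.04],"rot":[0,0,0],"fingers":0},{"translation":[-0.022,-0.031,0],"rot":[0,0,0],"fingers":0},{"translation":[-0.022,-0.031,0],"rot":[0,0,0],"fingers":0},{"translation":[-0.022,-0.031,0],"rot":[0,0,0],"fingers":0},{"translation":[-0.022,-0.031,0],"rot":[0,0,0],"fingers":0}]' >/dev/null
python3 -m creep '[{"translation":[-0.022,-0.031,0.02],"rot":[0,0,0],"fingers":0},{"translation":[0,0,0],"rot":[0,0,0],"fingers":0},{"translation":[0,0,0],"rot":[0,0,0],"fingers":0},{"translation":[0,0,0],"rot":[0,0,0],"fingers":0}]'
python3 - <<'E'
from h import *
im=ctrl.snapshot("scene"); a=cv2.imread("pics/14s.png"); cv2.imwrite("pics/15s.png",im)
for n,s0 in(("B",.0505),("A",-.0758)):
    u,v=proj("scene",PO+s0*PT-.075*PN+[0,0,.12]).astype(int)
    p=lambda i:np.float32(cv2.cvtColor(i,6)[v-22:v+24,u-18:u+22])
    print(n,cv2.phaseCorrelate(p(a),p(im),cv2.createHanningWindow((40,46),5)))
E
```

```text
time_s: 44.72
ee_pos: [0.4071, 0.148, 0.3148]
tcp_rot: [0.0, -0.596, 0.803, -0.0]
contact_force: [0.4, 0.1, 0.2]
gripper_width: -0.0005
grasp_force: 0.0
B ((-0.009070293275030394, -0.01093732305118067), 1.0150594051616888)
A ((-0.3446338444498025, 1.0220643809873025), 1.014622158308824)
```

```bash
python3 -c "
from cell import ctrl
print(ctrl.hand_in())"
```

```text
the job is handed in; nothing more can be done
None
```

Job handed in at about 45 s: both boxes on the bench were filled, closed, and then hung side by side on the cleat; the hand-in gave no verdict.

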